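Pack the rolled wafers airtight

ROBOT

A 6-joint arm with a two-finger parallel gripper is mounted at the origin on the work surface; the furniture and walls round the work are solid. World frame = base frame: x ahead of the robot, y to its left, z up, the work surface at z = 0. Lengths are in mm, angles in rad, forces in N, time in s.
With the tool pointing down it reaches from about 275 to 1000 mm from the base axis. Payload 8.4 kg.
Tool frame: the origin (TCP) lies at the very end of the fingers, on their centre line; the grasp point (between the pads) lies 19 mm behind it; z points along the fingers, x is the direction in which the jaws open and shut, and the axes are right-handed (so a half turn about z gives the same grasp; the last joint's range is limited). The gripper opens to 85 mm and grips with 20 to 120 N. Pads are 22 mm wide; open, the fingers measure 114 mm over their backs; the gripper's body (76 mm by 85 mm) begins 54 mm behind the grasp point. The pads swing forward as they close: fully open they stand 13 mm farther back than shut.
Start: joints at [-1.108, 0.353, 1.633, -0, 1.155, -0.002], TCP at [280.151, -558.698, 231.281] pointing down, gripper open.
Joint ranges: [-2.63, 2.63], [-0.92, 2.1], [0.06, 2.66], [-1.3, 4.44], [0, 2.69], [-3.02, 3.02]. Speed limits (rad/s): [2.22, 2.22, 2.79, 3.14, 3.14, 3.14].

INTERFACE

Orientations are given as [roll, pitch, yaw] about the fixed x, y, z axes, in that order (R = Rz(yaw) Ry(pitch) Rx(roll)).
In Python, from rig import r gives the robot as it stands. The module is installed in compiled form; this text tells all that it offers.
- The arm moves only by the tool apply_moves, never from a script. Its argument "targets" is a list that holds one entry, the list of rows, each a list of 7 numbers: the gripper's target within -1 to 1 (fully open at 1, half-way at 0, shut at -1), then the shift along the tool's x, y, z in cm, then the turn, a rotation vector about the tool's x, y, z in degrees. A call has 1 to 8 rows; each row is the pose to reach, as a shift and turn from the pose measured when the call began, along the tool's axes at that moment; what a row does not reach only later rows make up. A row lasts 1/10 s, in which the tool goes at most 50 mm and 8.59 degrees, less where a joint would pass 70% of its speed; a pose out of reach is approached as far as the arm can. A call with a gripper value outside its range is refused whole. The fingers move at their own pace and stop on an object; "newtons" is the grip in N (left out, the last holds). Time passes only in rows, so rows that repeat a pose let the fingers close. It gives the time, the measured TCP pose, the force and the opening at its end, in the units of the state.
- r.sense(): the state, without advancing time (a new reading comes with each control period).
- r.grab_frame(name): name is "scene" or "top" or "wrist"; returns a dict with "pixels" (400x640x3 uint8, red, green, blue), "fov_y" (degrees; the focal length in pixels is half the picture's height over the tangent of half this angle, whatever the lens; pixels are square), "cx", "cy" (the principal point, pixels), "D" ([k1, k2, p1, p2, k3] as OpenCV has them; the pictures are not rectified), "R" (3x3) and "t" (3): a world point X has camera coordinates R X + t; the wrist camera has in their place "mount" (4x4, takes a point from camera to tool coordinates, whose origin is the TCP and whose axes are the tool frame's). Camera axes: x right, y down, z forward; pixel columns grow to the right and rows downward; lengths in mm; the calibration is good to about 2 mm. A picture is of the moment at which its call begins: read the wrist's pose just before it. There is no depth.
- r.sign_off(): hands the job in, once; it reports no verdict.
The state is a dict: "clock": time; "qpos": joint angles; "qvel": joint speeds; "joint_efforts": joint torques, N m; "eef_pos": TCP position; "tcp_rot": TCP orientation; "contact_force": force on the tool from outside, world axes, zero at the start; "wrist_torque": the same for the moment, N m; "opening": opening from 0.0 (shut) to 1.0 (fully open).
Only numpy, scipy, OpenCV 4.12 (cv2) and the standard library are available. Lean on these libraries where they do the work, as an engineer would, in place of code of your own. Each camera call takes 0.05 s, during which the arm holds its last target. There are 200 camera calls.

TASK

Push the lid of the wafer carrier right back to its stop, lift every rolled wafer out of the forming mould and lay each one in saddles of its own inside the carrier. Then shut the lid and press its front edge down against the gasket until the catch snaps over and holds it, so that the wafers stay crisp; do not shove the things standing nearby.

Things in the scene. Friction and masses are not known exactly. Their poses are not given: they have to be found in the camera images.
- mould: Open aluminium forming mould, 142 (x) by 262 mm (y), 30 mm high, fixed. Origin: centre of its underside. Four half-round cavities run along its x axis at y = -94.5, -31.5, +31.5, +94.5 mm, bottoms 14 mm above the table, 14 mm deep, shut by end walls at x = +-69 mm. A finger channel (x = -26 to +26 mm, floor 8 mm above the table) crosses them all in the middle.
- carrier: Airtight wafer carrier, fixed: shallow steel base 180 (x) by 272 mm (y), black gasket round its rim (25 mm high), deep clear lid hinged along its +x side, spring catch in the middle of its -x side, the front. Origin: centre of its underside; z up. Inside, two white rails (along y, 14 mm wide, centred at x = -40 and +50 mm) carry four pairs of saddles; between the rails fingers can go down to 6 mm.
- carrier_saddle1 (a point): Where the centre of a roll comes to lie in the first pair of saddles: x = +5, y = -94.5 mm, 46 mm above the table in the carrier's frame, same axes; a roll lies along x. The other pairs are at y = -31.5, +31.5 and +94.5 mm. Saddle bottoms are 27 mm above the table, the ridges between them 39 mm. A roll up to 8 mm off endways still clears the lid.
- carrier_hinge (a point): Middle of the lid's hinge line, which runs along the carrier's y axis: x = +94 mm, 21 mm above the table in the carrier's frame. Shut, the lid spans x = -90 to +90 and y = -136 to +136 mm: a white flange 4 mm thick, 21 to 25 mm above the table, and clear walls up to a flat clear top face 74.5 mm above the table (x = -82 to +82 mm).
- lid (a joint): Lid angle, rad: 0 to 0.005 shut and latched, 0.012 or more if merely resting on the gasket, 1.5 right back at its stop. A friction hinge (0.3 N m) holds it where it is left. Pushed down near the front of its top face it needs up to about 10 N over the last 5 mm (0.03 rad) before the catch snaps over; a hard stop follows at -0.010 rad, from which it springs back to latched. Starts half open.
- lid_front (a point): Middle of the front edge of the lid's top face; it moves with the lid (lid shut: x = -80 mm, 74.5 mm above the table in the carrier's frame). Its z axis is the outward normal of the top face, its x axis points to the hinge side. The lid's front flange is 10 mm farther from the hinge and 50 to 54 mm below the top face.
- catch (a joint): Angle of the spring catch, rad: 0 upright, at rest or snapped over the lid; up to about 0.3 while the striker bar at the middle of the lid's front forces it outward. The catch is 28 mm wide and about 45 mm high, reaches 111 mm ahead of the carrier's origin, and is worked by the lid alone.
- bun_heap_far (a point): Fixed point on the table at the far side of three stacks of buns (fixed, up to 295 mm high) that stand between the mould and the carrier. Seen from this point the stacks lie within 0 to 275 mm towards the robot (-x), 200 mm to the left (+y) and 220 mm to the right; beyond it (+x) only low things stand, up to 120 mm high.
- sugar_dredger: Steel sugar dredger standing loose on the table, 70 mm across, 116 mm high. Origin: centre of its underside. Not part of the job.
- tape_dispenser: Heavy tape dispenser standing loose on the table, 41 x 169 x 88 mm. Origin: centre of its underside. Not part of the job.
- tally_counter: Round hand counter lying loose on the table, 54 x 67 x 26 mm. Origin: centre of its underside. Not part of the job.
- wafer1_mid (a point): Centre of a rolled wafer: a light tube 130 mm long and 38 mm in diameter, 16 g. Its x axis runs along the tube. It starts in a cavity of the mould, its centre 33 mm above the table. May be absent.
- wafer2_mid (a point): Centre of a rolled wafer: a light tube 130 mm long and 38 mm in diameter, 16 g. Its x axis runs along the tube. It starts in a cavity of the mould, its centre 33 mm above the table. May be absent.
- wafer3_mid (a point): Centre of a rolled wafer: a light tube 130 mm long and 38 mm in diameter, 16 g. Its x axis runs along the tube. It starts in a cavity of the mould, its centre 33 mm above the table. May be absent.
- wafer4_mid (a point): Centre of a rolled wafer: a light tube 130 mm long and 38 mm in diameter, 16 g. Its x axis runs along the tube. It starts in a cavity of the mould, its centre 33 mm above the table. May be absent.

How it is judged:
By the outcome, as a careful person would: the job done as asked, in the order asked, and still so for the second after the job is handed in, with the robot touching nothing.
Of wafer1, wafer2, wafer3, wafer4 only 3 to 4 are there at a start; the rules pass over those that are not, and their reading is None.
At some moment in a run one of wafer1, wafer2, wafer3, wafer4 may be knocked a few centimetres aside while the robot is not near it.
It also fails if it takes over 210 s, if anything falls off the work surface, if the arm or the gripper's body presses on something with over 40 N, if the wrist force passes 120 N, or if a joint passes its speed limit or range.

## Working session

There is one attempt and no reset: what is moved stays moved. The work goes in short steps, Python scripts to look and compute and a tool call to move; the robot and the scene stay as the last step left them, time stands still between calls to the robot, and variables do not carry over. Pictures are saved under pics/ and viewed, about 12 in all and at most 16, crops included, and the job is handed in when it is done.

Besides the shell and the picture viewer there is one more tool, called after ">>>" by a JSON object that holds its "api" and its "payload", one argument or row to a line. apply_moves: Moves the arm, as the interface text tells. Its arguments: {"type":"object","properties":{"targets":{"type":"array"},"newtons":{"type":"number"}},"required":["targets"]}

```bash
mkdir -p pics; cat > h.py <<'E'
import numpy as np, cv2
from scipy.spatial.transform import Rotation as Ro
from rig import r
def K(f):
    F=200/np.tan(np.radians(f["fov_y"])/2); return np.array([[F,0,f["cx"]],[0,F,f["cy"]],[0,0,1.]])
def grab(n):
    s=r.sense(); f=r.grab_frame(n); f["K"]=K(f); f["D"]=np.array(f["D"],float)
    if n=="wrist":
        M=np.array(f["mount"]); T=np.eye(4); T[:3,:3]=Ro.from_euler("xyz",s["tcp_rot"]).as_matrix(); T[:3,3]=s["eef_pos"]
        W=np.linalg.inv(T@M); f["R"]=W[:3,:3]; f["t"]=W[:3,3]
    f["R"]=np.array(f["R"]); f["t"]=np.array(f["t"]); return f
def save(f,n,box=None,sc=1):
    p=f["pixels"][...,::-1]
    if box: p=p[box[1]:box[3],box[0]:box[2]]
    cv2.imwrite("pics/"+n,cv2.resize(p,None,fx=sc,fy=sc,interpolation=cv2.INTER_CUBIC))
def plane(f,uv,z):
    q=cv2.undistortPoints(np.array(uv,float).reshape(-1,1,2),f["K"],f["D"])[:,0]
    d=np.c_[q,np.ones(len(q))]@f["R"]; c=-f["R"].T@f["t"]
    return c+d*((z-c[2])/d[:,2])[:,None]
def proj(f,X):
    return cv2.projectPoints(np.array(X,float).reshape(-1,1,3),cv2.Rodrigues(f["R"])[0],f["t"],f["K"],f["D"])[0][:,0]
def mv(pos,rpy=None):
    "shift in cm / turn in deg in current tool axes to a world pose"
    s=r.sense(); R0=Ro.from_euler("xyz",s["tcp_rot"])
    d=R0.inv().apply(np.array(pos)-s["eef_pos"])/10
    t=np.zeros(3) if rpy is None else np.degrees((R0.inv()*Ro.from_euler("xyz",rpy)).as_rotvec())
    return np.round(d,2).tolist()+np.round(t,2).tolist()
E
python3 - <<'E'
from h import *
print(r.sense())
for n in("scene","top","wrist"):
    f=grab(n); save(f,n+"0.png"); print(n,f["fov_y"],f["cx"],f["cy"],f["D"],(-f["R"].T@f["t"]).round(),f["R"].round(2).tolist())
E
```

```text
{'clock': 0.0, 'qpos': array([-1.10836021e+00,  3.53652843e-01,  1.63416493e+00, -9.45370159e-06,
        1.15523094e+00, -2.38000658e-03]), 'qvel': array([ 6.16440969e-04, -2.12686533e-04, -3.66939201e-05, -1.19163765e-03,
        7.39660505e-04,  4.60938594e-04]), 'joint_efforts': array([-8.71709744e-04, -6.05241036e+01, -3.42078245e+01,  3.55936933e-06,
        8.94628989e-03,  1.27043046e-05]), 'eef_pos': array([ 279.9445469 , -558.23335353,  230.54559096]), 'tcp_rot': array([ 3.14158748e+00,  1.45607582e-03, -1.10597638e+00]), 'contact_force': array([-0.06736203,  1.24948825,  0.35229514]), 'wrist_torque': array([-0.042644  ,  0.02267456, -0.02015908]), 'opening': 1.0021468374914004}
scene 42.885640404003695 322.15653639078596 193.67984965700805 [-0.01804547  0.          0.          0.          0.        ] [  643. -1082.   702.] [[0.99, 0.11, -0.0], [0.05, -0.49, -0.87], [-0.09, 0.86, -0.49]]
top 43.188072174735375 325.6824292958367 199.12614033548843 [-0.06693337  0.          0.          0.          0.        ] [ 458.   36. 1431.] [[-0.01, -1.0, 0.02], [-1.0, 0.01, -0.04], [0.04, -0.02, -1.0]]
wrist 65.46051388426379 318.0521944601658 206.5955778194722 [-0.03069348  0.          0.          0.          0.        ] [ 346. -526.  371.] [[0.45, -0.89, -0.0], [-0.86, -0.43, 0.28], [-0.25, -0.13, -0.96]]
```

View pics/top0.png

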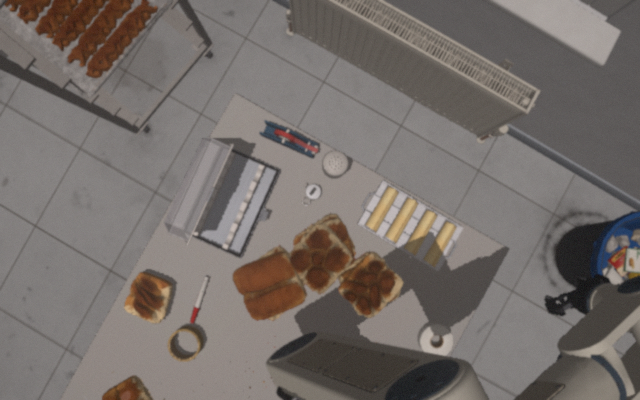

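View pics/scene0.png

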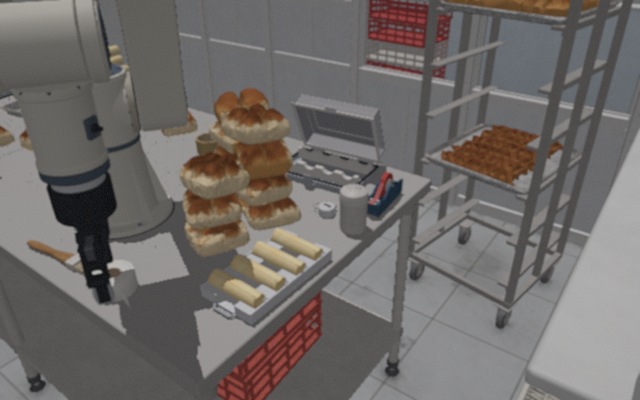

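The top view shows the carrier at about (235,200), its lid half open to the left at (200,190). The mould is at (410,222) with 4 rolls. The bun stacks (three) are around (320,270), the dredger at (335,163), the tape dispenser at (290,138) and the counter at (313,190). I'll zoom in.

```bash
python3 - <<'E'
from h import *
f=grab("top"); save(f,"top1.png",(155,90,475,290),2.5)
hsv=cv2.cvtColor(f["pixels"],cv2.COLOR_RGB2HSV)
roi=np.zeros((400,640),np.uint8); roi[170:275,350:475]=1
m=cv2.inRange(hsv,(15,60,90),(32,255,255))*roi
m=cv2.morphologyEx(m,cv2.MORPH_OPEN,np.ones((2,2)))
for c in cv2.findContours(m,0,2)[0]:
    if cv2.contourArea(c)>60:
        q=cv2.minAreaRect(c); b=cv2.boxPoints(q); print(np.round(q[0],1),cv2.contourArea(c),plane(f,[q[0]],45)[0].round(), plane(f,b,40)[:,:2].round().tolist())
E
```

```text
[370.9 261. ] 132.5 [ 339. -117.   45.] [[320.0, -63.0], [365.0, -66.0], [358.0, -173.0], [313.0, -170.0]]
[440.6 244.1] 536.5 [ 384. -311.   45.] [[337.0, -264.0], [448.0, -329.0], [430.0, -361.0], [319.0, -296.0]]
[421.9 232.5] 538.0 [ 416. -259.   45.] [[372.0, -211.0], [480.0, -278.0], [461.0, -310.0], [352.0, -243.0]]
[402.6 220. ] 523.5 [ 451. -206.   45.] [[405.0, -159.0], [515.0, -224.0], [498.0, -255.0], [387.0, -190.0]]
[382.9 209.3] 519.0 [ 481. -152.   45.] [[437.0, -104.0], [544.0, -171.0], [526.0, -201.0], [418.0, -135.0]]
```

View pics/top1.png

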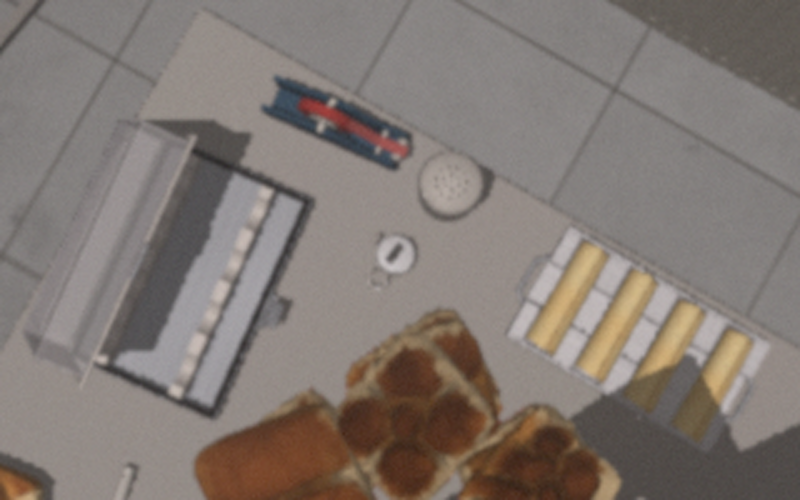

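The crop shows 4 rolls in the mould. The carrier's front corners are at crop (313,200) and (215,413), the catch is at (275,310), and the lid's flange front edge runs from (195,135) to (83,385). Next I'll work out the poses.

```bash
cat >> h.py <<'E'
E
python3 - <<'E'
from h import *
from scipy.optimize import brentq
f=grab("top"); g=grab("scene"); save(g,"sc1.png",(180,80,440,250),3)
o=lambda p:[155+p[0]/2.5,90+p[1]/2.5]
A,B=plane(f,[o((313,200)),o((215,413))],25)
print("front corners",A.round(),B.round(),np.linalg.norm(A-B))
ey=(A-B)[:2]/np.linalg.norm((A-B)[:2])
# base back: carrier y axis such that x points to hinge (left = +y world)
ex=np.array([ey[1],-ey[0]]); 
if ex[1]<0: ex=-ex
yaw=np.arctan2(ex[1],ex[0]); c=(A+B)[:2]/2+90*ex; print("yaw",yaw,np.degrees(yaw),"centre",c)
ey=np.array([-ex[1],ex[0]])
W=lambda x,y,z:np.r_[c+x*ex+y*ey,z]
def lid(a,x,y,z): # shut coords
    dx,dz=x-94,z-21; return W(94+dx*np.cos(a)+dz*np.sin(a), y, 21-dx*np.sin(a)+dz*np.cos(a))
for a in (.5,.6,.7,.8,.9,1.0,1.1):
    P=[lid(a,-90,y,21) for y in(136,-136)]+[lid(a,-82,y,74.5) for y in(136,-136)]
    q=proj(f,P); print(a,((q-[155,90])*2.5).round().tolist(), ((proj(g,P)-[180,80])*3).round().tolist())
print("catch",((proj(f,[W(-105,0,45)])-[155,90])*2.5).round())
print("rail pts",((proj(f,[W(-40,-126,39),W(-40,126,39)])-[155,90])*2.5).round())
for nm,p,z in(("bunfar",(437,312),200),("dredger",(450,185),116),("tape",(340,120),60),("counter",(397,255),26)):
    print(nm,plane(f,[o(p)],z)[0].round())
E
```

```text
front corners [593. 131.  25.] [357. 241.  25.] 260.2507358274142
yaw 1.136185312851708 65.09862317115393 centre [512.73257506 267.7130348 ]
0.5 [[181.0, 415.0], [290.0, 178.0], [145.0, 405.0], [258.0, 160.0]] [[286.0, 176.0], [535.0, 238.0], [303.0, 123.0], [554.0, 180.0]]
0.6 [[170.0, 412.0], [281.0, 173.0], [130.0, 400.0], [244.0, 153.0]] [[291.0, 158.0], [541.0, 218.0], [311.0, 107.0], [561.0, 162.0]]
0.7 [[158.0, 409.0], [269.0, 167.0], [114.0, 394.0], [229.0, 145.0]] [[297.0, 140.0], [547.0, 198.0], [319.0, 92.0], [569.0, 146.0]]
0.8 [[144.0, 404.0], [257.0, 160.0], [97.0, 388.0], [213.0, 138.0]] [[304.0, 123.0], [554.0, 179.0], [328.0, 78.0], [577.0, 130.0]]
0.9 [[129.0, 400.0], [243.0, 153.0], [80.0, 381.0], [197.0, 129.0]] [[311.0, 106.0], [561.0, 162.0], [337.0, 66.0], [586.0, 117.0]]
1.0 [[113.0, 394.0], [228.0, 145.0], [62.0, 374.0], [180.0, 121.0]] [[320.0, 91.0], [569.0, 145.0], [347.0, 55.0], [594.0, 105.0]]
1.1 [[96.0, 388.0], [212.0, 137.0], [44.0, 367.0], [162.0, 113.0]] [[328.0, 78.0], [578.0, 130.0], [357.0, 46.0], [603.0, 94.0]]
catch [[275. 312.]]
rail pts [[269. 183.]
 [173. 392.]]
bunfar [466.  -1. 200.]
dredger [599. -18. 116.]
tape [677.  99.  60.]
counter [531.  38.  26.]
```

View pics/sc1.png

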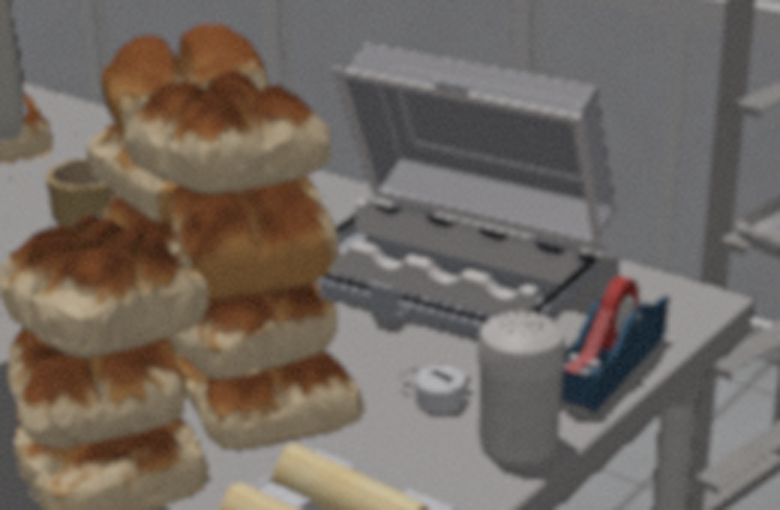

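```bash
cat >> h.py <<'E'
def plan(*wps, yaw=None):
    "successive moves [x,y,z,yawdeg] from the present pose, tool down; prints tool shift/turn and rows"
    s=r.sense(); p=np.array(s["eef_pos"]); R0=Ro.from_euler("xyz",s["tcp_rot"])
    for w in wps:
        R1=Ro.from_euler("xyz",[180,0,w[3]],degrees=True)
        d=R0.inv().apply(np.array(w[:3])-p)/10; t=np.degrees((R0.inv()*R1).as_rotvec())
        print(w,"->",d.round(2).tolist(),t.round(1).tolist(),"rows",np.ceil(max(np.linalg.norm(d)/5,np.linalg.norm(t)/8.59)))
        p=np.array(w[:3]); R0=R1
C=np.array([512.7,267.7]); CY=np.radians(65.1)
def car(x,y,z):
    e=np.array([np.cos(CY),np.sin(CY)]); n=np.array([-e[1],e[0]]); return np.r_[C+x*e+y*n,z].round(1).tolist()
E
python3 - <<'E'
from h import *
plan([520,-300,270,-45],[610,60,270,-25],car(-60,-40,270)+[-25],car(-20,-40,170)+[-25],car(40,-40,170)+[-25])
E
```

```text
[520, -300, 270, -45] -> [-12.36, -33.04, -3.89] [-0.0, 0.0, -18.4] rows 8.0
[610, 60, 270, -25] -> [-19.09, -31.82, -0.0] [0.0, 0.0, -20.0] rows 8.0
[523.7, 196.4, 270.0, -25] -> [-13.59, -8.71, -0.0] [0.0, 0.0, 0.0] rows 4.0
[540.6, 232.7, 170.0, -25] -> [-0.0, -4.0, 10.0] [0.0, 0.0, 0.0] rows 3.0
[565.8, 287.1, 170.0, -25] -> [-0.02, -6.0, -0.0] [0.0, 0.0, 0.0] rows 2.0
```

>>> {"api": "apply_moves", "payload": {
  "targets": [
    [[-1,-12.4,-33,-3.9,0,0,-18.4],[-1,-12.4,-33,-3.9,0,0,-18.4],[-1,-12.4,-33,-3.9,0,0,-18.4],[-1,-12.4,-33,-3.9,0,0,-18.4],[-1,-12.4,-33,-3.9,0,0,-18.4],[-1,-12.4,-33,-3.9,0,0,-18.4],[-1,-12.4,-33,-3.9,0,0,-18.4],[-1,-12.4,-33,-3.9,0,0,-18.4]]
  ]
}}

```text
clock: 1.1
eef_pos: [523.0, -296.1, 270.9]
tcp_rot: [-3.139, -0.001, -0.781]
contact_force: [-0.1, -0.6, 0.1]
opening: 0.004
```

>>> {"api": "apply_moves", "payload": {
  "targets": [
    [[-1,-19,-32,0,0,0,-20],[-1,-19,-32,0,0,0,-20],[-1,-19,-32,0,0,0,-20],[-1,-19,-32,0,0,0,-20],[-1,-19,-32,0,0,0,-20],[-1,-19,-32,0,0,0,-20],[-1,-19,-32,0,0,0,-20],[-1,-19,-32,0,0,0,-20]]
  ]
}}

```text
clock: 1.9
eef_pos: [613.6, 67.9, 271.4]
tcp_rot: [-3.139, -0.002, -0.43]
contact_force: [0.4, -0.9, -0.1]
opening: -0.004
```

```bash
python3 - <<'E'
from h import *
s=r.sense(); print(s["clock"],s["eef_pos"],s["tcp_rot"],s["contact_force"])
plan(car(-60,-40,270)+[-25],car(-20,-40,170)+[-25],car(40,-40,170)+[-25])
E
```

```text
1.9 [613.62487581  67.85013482 271.35869713] [-3.13911047e+00 -1.50052334e-03 -4.30036548e-01] [ 0.35705309 -0.86549994 -0.07268576]
[523.7, 196.4, 270.0, -25] -> [-13.53, -7.94, 0.14] [-0.1, -0.1, 0.4] rows 4.0
[540.6, 232.7, 170.0, -25] -> [-0.0, -4.0, 10.0] [0.0, 0.0, 0.0] rows 3.0
[565.8, 287.1, 170.0, -25] -> [-0.02, -6.0, -0.0] [0.0, 0.0, 0.0] rows 2.0
```

>>> {"api": "apply_moves", "payload": {
  "targets": [
    [[-1,-13.5,-7.9,0,0,0,0.4],[-1,-13.5,-7.9,0,0,0,0.4],[-1,-13.5,-7.9,0,0,0,0.4],[-1,-13.5,-7.9,0,0,0,0.4],[-1,-13.5,-7.9,0,0,0,0.4]]
  ]
}}

```text
clock: 2.4
eef_pos: [523.2, 196.6, 271.4]
tcp_rot: [-3.139, -0.002, -0.434]
contact_force: [0.5, -1.1, 0.3]
opening: 0.002
```

```bash
python3 - <<'E'
from h import *
f=grab("wrist"); save(f,"w1.png"); s=r.sense(); print(s["eef_pos"])
for p in [(-90,-136,25),(-90,136,25),(-40,-126,39),(-40,0,39),(-40,126,39),(90,-136,25)]: print(p,proj(f,[car(*p)]).round())
E
```

```text
[524.01590477 195.69770785 271.47611618]
(-90, -136, 25) [[392. 198.]]
(-90, 136, 25) [[181. 199.]]
(-40, -126, 39) [[389. 161.]]
(-40, 0, 39) [[284. 161.]]
(-40, 126, 39) [[180. 161.]]
(90, -136, 25) [[402.  45.]]
```

View pics/w1.png

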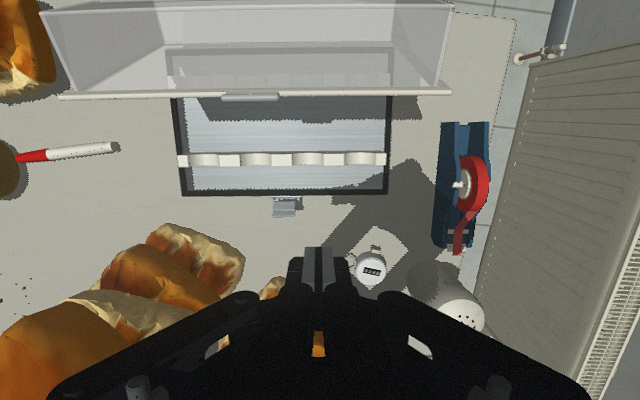

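The wrist view shows the carrier where I predicted it, with front corners at (182,194) and (390,193), the rail at row 159 and the flange edge at row 95. The striker bar is near (250,97). I'll push the lid at y = -40.

>>> {"api": "apply_moves", "payload": {
  "targets": [
    [[-1,0,-4,10,0,0,0],[-1,0,-4,10,0,0,0],[-1,0,-4,10,0,0,0],[-1,0,-8,9.5,0,0,0],[-1,0,-9,9.5,0,0,0],[-1,0,-10,9.5,0,0,0],[-1,0,-11,9.5,0,0,0]]
  ]
}}

```text
clock: 3.15
eef_pos: [571.3, 294.7, 177.5]
tcp_rot: [-3.14, -0.003, -0.436]
contact_force: [-0.3, -1.1, 1.7]
opening: 0.0
```

>>> {"api": "apply_moves", "payload": {
  "targets": [
    [[-1,0,-0.7,0,0,0,0],[-1,0,-1.4,0,0,0,0],[-1,0,-1.7,0,0,0,0],[-1,0,-2,0,0,0,0],[-1,0,-2,0,0,0,0]]
  ]
}}

```text
clock: 3.65
eef_pos: [579.9, 313.1, 177.5]
tcp_rot: [-3.139, -0.003, -0.436]
contact_force: [-0.1, -0.2, 0.4]
opening: -0.001
```

```bash
cat >> h.py <<'E'
def tocar(p):
    e=np.array([np.cos(CY),np.sin(CY)]); n=np.array([-e[1],e[0]]); d=np.array(p[:2])-C; return np.array([d@e,d@n,p[2]]).round(1)
E
python3 - <<'E'
from h import *
s=r.sense(); print(s["clock"],tocar(s["eef_pos"]),s["contact_force"])
E
```

```text
3.65 [ 69.4 -41.9 177.5] [-0.12481063 -0.19495343  0.42243009]
```

>>> {"api": "apply_moves", "payload": {
  "targets": [
    [[-1,0,-0.3,0,0,0,0],[-1,0,-0.5,0,0,0,0],[-1,0,-0.5,0,0,0,0]]
  ]
}}

```text
clock: 3.95
eef_pos: [580.7, 315.1, 177.4]
tcp_rot: [3.138, -0.002, -0.436]
contact_force: [-5.9, -13.9, 7.4]
opening: 0.001
```

>>> {"api": "apply_moves", "payload": {
  "targets": [
    [[-1,0,-0.3,0,0,0,0],[-1,0,-0.5,0,0,0,0],[-1,0,-0.5,0,0,0,0]]
  ]
}}

```text
clock: 4.25
eef_pos: [580.7, 315.1, 177.4]
tcp_rot: [3.129, -0.0, -0.436]
contact_force: [-9.3, -20.7, 12.4]
opening: -0.0
```

```bash
python3 - <<'E'
from h import *
g=grab("scene"); save(g,"sc2.png",(220,60,460,240),3)
f=grab("top"); save(f,"top2.png",(155,90,345,270),3)
a=cv2.imread("pics/sc2.png"); b=cv2.imread("pics/top2.png"); 
h=np.hstack([cv2.resize(a,(400,300)),cv2.resize(b,(400,379))[:300]]); cv2.imwrite("pics/m2.png",h)
s=r.sense(); print(s["clock"],tocar(s["eef_pos"]),s["contact_force"])
E
```

```text
4.35 [ 71.7 -41.7 177.4] [ -9.54426627 -20.33399746  13.07910794]
```

View pics/m2.png

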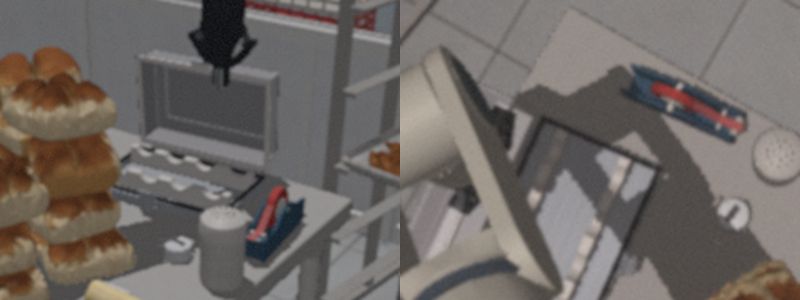

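The lid is upright at its stop: the motion was blocked and the force rose to 25 N. I'll back off and take a closer look at the saddles.

>>> {"api": "apply_moves", "payload": {
  "targets": [
    [[-1,0,6,0,0,0,0],[-1,0,8,-2,0,0,0],[-1,2,12,-7,0,0,0],[1,3.5,12.5,-9,0,0,0],[1,3.5,12.5,-9,0,0,0],[1,3.5,12.5,-9,0,0,0]]
  ]
}}

```text
clock: 4.95
eef_pos: [560.7, 188.0, 269.8]
tcp_rot: [3.131, -0.002, -0.438]
contact_force: [-0.3, -0.1, -0.3]
opening: 0.51
```

```bash
python3 - <<'E'
from h import *
f=grab("wrist"); save(f,"w2.png"); s=r.sense(); print(s["eef_pos"],s["tcp_rot"],tocar(s["eef_pos"]))
for p in [(-90,-136,25),(-90,136,25),(-40,-126,39),(-40,126,39),(50,-126,39),(50,126,39),(90,-136,25),(90,136,25)]: print(p,proj(f,[car(*p)]).round(1))
E
```

```text
[559.79961141 188.25983458 268.51435029] [ 3.12913173e+00  1.73261998e-04 -4.36673200e-01] [-52.2 -76.2 268.5]
(-90, -136, 25) [[362.8 202. ]]
(-90, 136, 25) [[153.  202.8]]
(-40, -126, 39) [[357.6 165.2]]
(-40, 126, 39) [[148.9 166.3]]
(50, -126, 39) [[360.2  85.4]]
(50, 126, 39) [[136.8  87.3]]
(90, -136, 25) [[368.7  48.7]]
(90, 136, 25) [[129.5  51.3]]
```

View pics/w2.png

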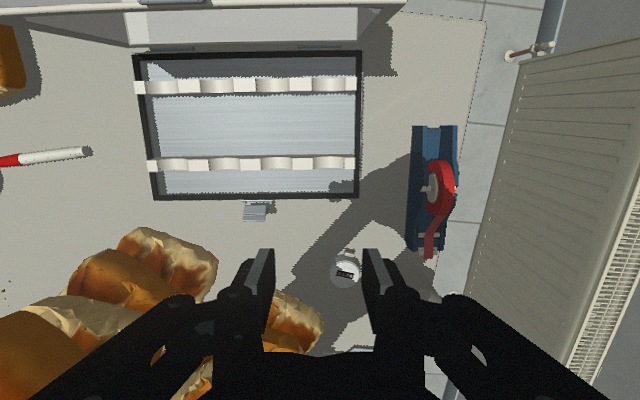

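The wrist view matches the prediction. The ridges on the front rail sit at columns 195, 250 and 302, about 4 px left of predicted, so I shift the carrier estimate by about 3.5 mm in y and 1 mm in x. At the carrier I'll use yaw 155° so the camera stays away from the lid. Next, the mould.

```bash
sed -i 's/^C=np.array.*;/C=np.array([509.9,270.1]);/' h.py; python3 - <<'E'
from h import *
print(r.sense()["qpos"])
plan([620,-40,272,17],[553,-304,272,59])
E
```

```text
[ 0.32702992  0.27130932  1.66232281 -0.00946766  1.21671845  0.76702363]
[620, -40, 272, 17] -> [15.11, 18.14, -0.13] [0.7, 0.3, -42.0] rows 5.0
[553, -304, 272, 59] -> [-14.13, 23.29, 0.0] [0.0, 0.0, -42.0] rows 6.0
```

>>> {"api": "apply_moves", "payload": {
  "targets": [
    [[0.16,15,18,0,0.7,0.3,-42],[0.16,15,18,0,0.7,0.3,-42],[0.16,15,18,0,0.7,0.3,-42],[0.16,15,18,0,0.7,0.3,-42],[0.16,15,18,0,0.7,0.3,-42]]
  ]
}}

```text
clock: 5.5
eef_pos: [618.9, -37.7, 268.8]
tcp_rot: [-3.141, 0.002, 0.278]
contact_force: [0.8, -0.1, 0.0]
opening: 0.585
```

>>> {"api": "apply_moves", "payload": {
  "targets": [
    [[0.16,-14,23,0,0,0,-42],[0.16,-14,23,0,0,0,-42],[0.16,-14,23,0,0,0,-42],[0.16,-14,23,0,0,0,-42],[0.16,-14,23,0,0,0,-42],[0.16,-14,23,0,0,0,-42],[0.16,-14,23,0,0,0,-42]]
  ]
}}

```text
clock: 6.2
eef_pos: [546.0, -299.7, 266.8]
tcp_rot: [-3.137, 0.002, 1.009]
contact_force: [0.3, 0.4, -0.3]
opening: 0.576
```

```bash
cat >> h.py <<'E'
def rolls(f,z=33,amin=400):
    hsv=cv2.cvtColor(f["pixels"],cv2.COLOR_RGB2HSV)
    m=cv2.inRange(hsv,(14,50,90),(34,255,255)); m=cv2.morphologyEx(m,cv2.MORPH_OPEN,np.ones((3,3)))
    out=[]
    for c in cv2.findContours(m,0,2)[0]:
        if cv2.contourArea(c)<amin: continue
        q=cv2.minAreaRect(c); b=plane(f,cv2.boxPoints(q),z)[:,:2]; e=[np.linalg.norm(b[1]-b[0]),np.linalg.norm(b[2]-b[1])]
        v=(b[1]-b[0]) if e[0]>e[1] else (b[2]-b[1]); a=np.degrees(np.arctan2(v[1],v[0]))
        out.append((np.round(q[0]).tolist(),plane(f,[q[0]],z)[0,:2].round(1).tolist(),np.round(sorted(e)).tolist(),round((a+90)%180-90,1)))
    return out
E
python3 - <<'E'
from h import *
f=grab("wrist"); save(f,"w3.png"); print(r.sense()["eef_pos"],r.sense()["opening"])
for o in rolls(f,40): print(o)
E
```

```text
[ 546.62496015 -297.81231117  266.91122347] 0.5807602855882052
([402.0, 59.0], [484.3, -151.6], [37.0, 121.0], np.float64(-31.5))
([346.0, 61.0], [453.3, -204.9], [36.0, 124.0], np.float64(-30.1))
([290.0, 59.0], [419.2, -256.1], [36.0, 123.0], np.float64(-28.9))
([232.0, 60.0], [385.9, -310.0], [36.0, 125.0], np.float64(-30.4))
```

View pics/w3.png

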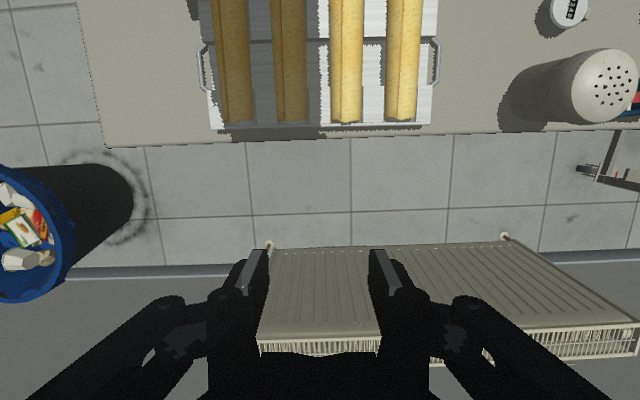

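The view shows 4 rolls at columns 232, 290, 346 and 402, spaced about 63 mm as the given sizes require, with the axis at about -31°. I'll start with the roll farthest from the buns, at (383,-310).

```bash
python3 - <<'E'
from h import *
plan([383.3,-310.4,110,59],[383.3,-310.4,14,59])
E
```

```text
[383.3, -310.4, 110, 59] -> [-9.76, -13.07, 15.76] [-0.3, 0.0, -1.2] rows 5.0
[383.3, -310.4, 14, 59] -> [-0.0, -0.0, 9.6] [0.0, 0.0, 0.0] rows 2.0
```

>>> {"api": "apply_moves", "payload": {
  "newtons": 20,
  "targets": [
    [[0.16,-9.8,-13.1,15.8,-0.3,0,-1.2],[0.16,-9.8,-13.1,15.8,-0.3,0,-1.2],[0.16,-9.8,-13.1,15.8,-0.3,0,-1.2],[0.16,-9.8,-13.1,15.8,-0.3,0,-1.2],[0.16,-9.8,-13.1,15.8,-0.3,0,-1.2],[0.16,-9.8,-13.1,15.8,-0.3,0,-1.2],[0.16,-9.8,-13.1,15.8,-0.3,0,-1.2]]
  ]
}}

```text
clock: 6.95
eef_pos: [383.5, -309.6, 109.3]
tcp_rot: [-3.141, 0.0, 1.03]
contact_force: [-0.0, -0.2, 1.4]
opening: 0.58
```

```bash
python3 - <<'E'
from h import *
f=grab("wrist"); save(f,"w4.png"); print(r.sense()["eef_pos"],r.sense()["opening"])
for o in rolls(f,40): print(o)
plan([383.3,-310.4,14,59])
E
```

```text
[ 384.4884876  -310.28984138  110.10188153] 0.5791870356199044
([487.0, 218.0], [446.1, -204.5], [42.0, 127.0], np.float64(-31.6))
([566.0, 215.0], [474.0, -153.7], [47.0, 129.0], np.float64(-35.3))
([405.0, 209.0], [409.4, -252.7], [38.0, 114.0], np.float64(-30.9))
([317.0, 217.0], [382.4, -308.8], [35.0, 133.0], np.float64(-29.6))
([621.0, 22.0], [370.6, -81.0], [23.0, 26.0], np.float64(-16.8))
([558.0, 26.0], [352.9, -117.8], [20.0, 54.0], np.float64(-86.5))
([472.0, 16.0], [321.2, -162.2], [18.0, 30.0], np.float64(60.1))
[383.3, -310.4, 14, 59] -> [-0.07, -0.11, 9.61] [0.1, 0.0, 0.0] rows 2.0
```

View pics/w4.png

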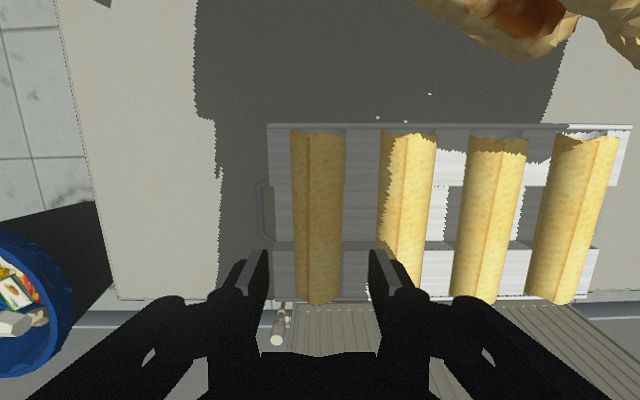

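The target roll is centred between the fingers at column 317, at (382.4,-308.8), and the buns are well clear at the top right. I'll grasp it.

>>> {"api": "apply_moves", "payload": {
  "newtons": 20,
  "targets": [
    [[0.16,0,-0.1,5,0,0,0],[0.16,0,-0.1,9.6,0,0,0],[0.16,0,-0.1,9.6,0,0,0],[0.16,0,-0.1,9.6,0,0,0],[-1,0,-0.1,9.6,0,0,0],[-1,0,-0.1,9.6,0,0,0],[-1,0,-0.1,9.6,0,0,0],[-1,0,-0.1,9.6,0,0,0]]
  ]
}}

```text
clock: 7.8
eef_pos: [385.5, -311.1, 16.4]
tcp_rot: [3.135, 0.001, 1.03]
contact_force: [1.8, 2.4, 11.0]
opening: 0.42
```

>>> {"api": "apply_moves", "payload": {
  "targets": [
    [[-1,0,0,0,0,0,0],[-1,0,0,-3,0,0,0],[-1,0,0,-6,0,0,0],[-1,0,0,-10,0,0,0],[-1,0,0,-15,0,0,0],[-1,0,0,-20,0,0,0],[-1,0,0,-20,0,0,0]]
  ]
}}

```text
clock: 8.5
eef_pos: [387.5, -312.8, 224.1]
tcp_rot: [3.123, 0.003, 1.03]
contact_force: [0.2, -1.2, -1.2]
opening: 0.417
```

```bash
python3 - <<'E'
from h import *
f=grab("wrist"); save(f,"w5.png"); print(r.sense()["eef_pos"],r.sense()["opening"],r.sense()["contact_force"])
for o in rolls(f,230)[:6]: print(o)
for y in(-94.5,94.5): print(y,car(5,y,27))
plan([500,-240,240,80],[620,-30,240,115],car(-20,-94.5,240)+[155],car(5,-94.5,140)+[155],car(5,-94.5,60)+[155],car(5,-94.5,29)+[155])
E
```

```text
[ 386.20736638 -311.79172183  220.86090922] 0.41812201129299603 [-0.41101477  0.34658408 -0.8892868 ]
([433.0, 179.0], [376.0, -246.1], [16.0, 53.0], np.float64(-32.8))
([490.0, 177.0], [388.1, -224.0], [17.0, 54.0], np.float64(-33.6))
([334.0, 236.0], [377.3, -296.8], [53.0, 123.0], np.float64(-26.5))
([570.0, 63.0], [361.1, -178.0], [14.0, 53.0], np.float64(28.9))
([610.0, 12.0], [351.5, -157.6], [9.0, 23.0], np.float64(61.2))
([464.0, 20.0], [325.2, -209.3], [12.0, 40.0], np.float64(41.0))
-94.5 [597.7, 234.8, 27.0]
94.5 [426.3, 314.4, 27.0]
[500, -240, 240, 80] -> [12.01, 6.09, -1.85] [0.8, 0.3, -21.0] rows 3.0
[620, -30, 240, 115] -> [22.76, 8.17, 0.0] [0.0, 0.0, -35.0] rows 5.0
[587.2, 212.2, 240.0, 155] -> [23.34, 7.26, 0.0] [0.0, 0.0, -40.0] rows 5.0
[597.7, 234.8, 140.0, 155] -> [0.0, 2.49, 10.0] [0.0, 0.0, 0.0] rows 3.0
[597.7, 234.8, 60.0, 155] -> [0.0, -0.0, 8.0] [0.0, 0.0, 0.0] rows 2.0
[597.7, 234.8, 29.0, 155] -> [0.0, -0.0, 3.1] [0.0, 0.0, 0.0] rows 1.0
```

The roll is held (opening 0.42). I'll carry it round the far side of the buns.

>>> {"api": "apply_moves", "payload": {
  "targets": [
    [[-1,12,6,-1.9,0.8,0.3,-21],[-1,12,6,-1.9,0.8,0.3,-21],[-1,12,6,-1.9,0.8,0.3,-21],[-1,12,6,-1.9,0.8,0.3,-21]]
  ]
}}

```text
clock: 8.95
eef_pos: [502.3, -237.6, 240.6]
tcp_rot: [3.14, -0.001, 1.401]
contact_force: [-0.9, -1.3, 0.1]
opening: 0.424
```

>>> {"api": "apply_moves", "payload": {
  "targets": [
    [[-1,22.8,8.2,0,0,0,-35],[-1,22.8,8.2,0,0,0,-35],[-1,22.8,8.2,0,0,0,-35],[-1,22.8,8.2,0,0,0,-35],[-1,22.8,8.2,0,0,0,-35],[-1,22.8,8.2,0,0,0,-35]]
  ]
}}

```text
clock: 9.55
eef_pos: [622.7, -22.6, 239.8]
tcp_rot: [3.139, -0.001, 2.016]
contact_force: [-0.3, -0.6, 0.8]
opening: 0.418
```

```bash
python3 - <<'E'
from h import *
s=r.sense(); print(s["eef_pos"],s["opening"])
plan(car(-20,-94.5,240)+[155],car(8,-94.5,110)+[155])
E
```

```text
[622.69744874 -22.60063239 239.75692042] 0.4182656044743299
[587.2, 212.2, 240.0, 155] -> [22.72, 6.9, 0.02] [0.1, -0.0, -39.5] rows 5.0
[599.0, 237.6, 110.0, 155] -> [0.0, 2.8, 13.0] [0.0, 0.0, 0.0] rows 3.0
```

>>> {"api": "apply_moves", "payload": {
  "targets": [
    [[-1,22.7,6.9,0,0,0,-39.5],[-1,22.7,6.9,0,0,0,-39.5],[-1,22.7,6.9,0,0,0,-39.5],[-1,22.7,6.9,0,0,0,-39.5],[-1,22.7,6.9,0,0,0,-39.5],[-1,22.7,6.9,0,0,0,-39.5],[-1,22.7,6.9,0,0,0,-39.5]]
  ]
}}

```text
clock: 10.25
eef_pos: [586.3, 211.4, 239.2]
tcp_rot: [3.141, -0.001, 2.705]
contact_force: [0.1, 0.4, -0.9]
opening: 0.42
```

>>> {"api": "apply_moves", "payload": {
  "targets": [
    [[-1,0,2.8,5,0,0,0],[-1,0,2.8,9,0,0,0],[-1,0,2.8,13,0,0,0],[-1,0,2.8,13,0,0,0],[-1,0,2.8,13,0,0,0]]
  ]
}}

```text
clock: 10.75
eef_pos: [598.1, 235.1, 109.4]
tcp_rot: [-3.141, -0.002, 2.703]
contact_force: [0.3, -0.4, 1.0]
opening: 0.421
```

```bash
python3 - <<'E'
from h import *
f=grab("wrist"); save(f,"w6.png"); s=r.sense(); print(s["eef_pos"],s["tcp_rot"],tocar(s["eef_pos"]),s["opening"],s["contact_force"])
for p in [(-40,-126,39),(-40,-63,39),(-40,0,39),(-40,63,39)]: print(p,proj(f,[car(*p)]).round(1))
plan(car(8,-94.5,50)+[155],car(8,-94.5,29)+[155])
E
```

```text
[599.25548811 235.8997416  110.9495673 ] [3.14002164e+00 5.70011897e-04 2.70325604e+00] [  6.6 -95.4 110.9] 0.41805761611293746 [0.52455409 1.57785638 0.31563469]
(-40, -126, 39) [[272.9 155.1]]
(-40, -63, 39) [[366.1 154.7]]
(-40, 0, 39) [[458.5 154.5]]
(-40, 63, 39) [[548.7 154.6]]
[599.0, 237.6, 50.0, 155] -> [0.1, 0.13, 6.1] [0.1, 0.0, -0.1] rows 2.0
[599.0, 237.6, 29.0, 155] -> [0.0, -0.0, 2.1] [0.0, 0.0, 0.0] rows 1.0
```

View pics/w6.png

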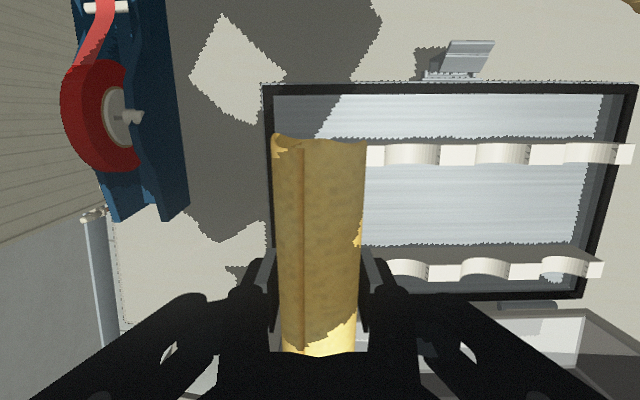

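The ridges on the front rail are at columns 457 and 547, against 458 and 549 predicted. The carrier pose is right, so I'll lower the roll and release it.

>>> {"api": "apply_moves", "payload": {
  "targets": [
    [[-1,0.1,0,4,0,0,0],[-1,0.1,0,7,0,0,0],[-1,0.1,0,8.1,0,0,0],[-1,0.1,0,8.2,0,0,0],[0.16,0.1,0,8.2,0,0,0],[0.16,0.1,0,8.2,0,0,0],[0.16,0.1,0,8.2,0,0,0],[0.16,0.1,0,8.2,0,0,0]]
  ]
}}

```text
clock: 11.6
eef_pos: [598.9, 236.6, 29.9]
tcp_rot: [3.139, 0.001, 2.703]
contact_force: [0.6, -0.5, -0.7]
opening: 0.577
```

>>> {"api": "apply_moves", "payload": {
  "targets": [
    [[0.16,0,0,-4,0,0,0],[0.16,0,0,-9,0,0,0],[0.16,0,-2,-14,0,0,0],[0.16,0,-3,-19,0,0,0],[0.16,0,-3,-21,0,0,0],[0.16,0,-3,-21,0,0,0]]
  ]
}}

```text
clock: 12.2
eef_pos: [587.8, 209.6, 245.0]
tcp_rot: [3.133, 0.007, 2.703]
contact_force: [-0.2, 0.9, 0.6]
opening: 0.579
```

```bash
python3 - <<'E'
from h import *
f=grab("wrist"); save(f,"w7.png"); s=r.sense(); print(s["eef_pos"],tocar(s["eef_pos"]),s["opening"])
for o in rolls(f,48): print(o,tocar(o[1]+[46]))
plan([620,-30,240,115],[540,-200,240,59],[428.5,-262.5,110,59])
E
```

```text
[586.68009151 209.32807664 242.29143191] [-22.8 -95.2 242.3] 0.5777252303288329
([623.0, 265.0], [293.3, 463.5], [39.0, 122.0], np.float64(82.7)) [ 84.2 277.9  46. ]
([320.0, 204.0], [599.3, 234.7], [38.0, 134.0], np.float64(65.9)) [  5.5 -96.   46. ]
([604.0, 34.0], [268.5, 193.6], [32.0, 107.0], np.float64(-69.2)) [-171.   186.8   46. ]
([517.0, 48.0], [353.3, 170.2], [45.0, 126.0], np.float64(-57.2)) [-156.5  100.    46. ]
[620, -30, 240, 115] -> [-13.18, -20.25, 0.18] [0.4, 0.1, 39.9] rows 5.0
[540, -200, 240, 59] -> [-12.03, -14.43, -0.0] [-0.0, -0.0, 56.0] rows 7.0
[428.5, -262.5, 110, 59] -> [-11.1, -6.34, 13.0] [0.0, 0.0, 0.0] rows 4.0
```

Roll 1 lies in its saddle at (5.5, -96), against (5, -94.5) nominal. Now the next one.

>>> {"api": "apply_moves", "payload": {
  "targets": [
    [[0.16,-13.2,-20.3,0,0.4,0,39.9],[0.16,-13.2,-20.3,0,0.4,0,39.9],[0.16,-13.2,-20.3,0,0.4,0,39.9],[0.16,-13.2,-20.3,0,0.4,0,39.9],[0.16,-13.2,-20.3,0,0.4,0,39.9],[0.16,-13.2,-20.3,0,0.4,0,39.9]]
  ]
}}

```text
clock: 12.85
eef_pos: [619.6, -35.1, 239.9]
tcp_rot: [-3.14, 0.003, 2.0]
contact_force: [0.6, 0.4, -0.5]
opening: 0.58
```

>>> {"api": "apply_moves", "payload": {
  "targets": [
    [[0.16,-12,-14.4,0,0,0,56],[0.16,-12,-14.4,0,0,0,56],[0.16,-12,-14.4,0,0,0,56],[0.16,-12,-14.4,0,0,0,56],[0.16,-12,-14.4,0,0,0,56],[0.16,-12,-14.4,0,0,0,56],[0.16,-12,-14.4,0,0,0,56],[0.16,-12,-14.4,0,0,0,56]]
  ]
}}

```text
clock: 13.65
eef_pos: [538.1, -203.2, 239.0]
tcp_rot: [-3.14, 0.003, 1.022]
contact_force: [0.3, -0.1, -0.1]
opening: 0.582
```

>>> {"api": "apply_moves", "payload": {
  "targets": [
    [[0.16,-11.1,-7.6,13,0,0,0],[0.16,-11.1,-7.6,13,0,0,0],[0.16,-11.1,-7.6,13,0,0,0],[0.16,-11.1,-7.6,13,0,0,0],[0.16,-11.1,-7.6,13,0,0,0],[0.16,-11.1,-7.6,13,0,0,0]]
  ]
}}

```text
clock: 14.25
eef_pos: [414.8, -258.1, 108.9]
tcp_rot: [-3.139, 0.003, 1.024]
contact_force: [1.3, 0.2, 0.6]
opening: 0.577
```

```bash
python3 - <<'E'
from h import *
f=grab("wrist"); save(f,"w8.png"); print(r.sense()["eef_pos"],r.sense()["opening"],r.sense()["tcp_rot"])
for o in rolls(f,40,2000): print(o)
E
```

```text
[ 416.02321191 -258.51527362  109.76093061] 0.5813197335263681 [-3.14101462e+00  2.86560096e-03  1.02410706e+00]
([405.0, 210.0], [441.3, -201.9], [38.0, 112.0], np.float64(-34.4))
([488.0, 215.0], [475.7, -152.2], [42.0, 128.0], np.float64(-34.7))
([320.0, 218.0], [414.9, -255.5], [36.0, 132.0], np.float64(-29.8))
([587.0, 52.0], [408.3, -55.3], [46.0, 94.0], np.float64(44.4))
```

>>> {"api": "apply_moves", "payload": {
  "newtons": 20,
  "targets": [
    [[0.16,0.2,-0.3,5,0,0,0],[0.16,0.2,-0.3,9.3,0,0,0],[0.16,0.2,-0.3,9.3,0,0,0],[0.16,0.2,-0.3,9.3,0,0,0],[-1,0.2,-0.3,9.3,0,0,0],[-1,0.2,-0.3,9.3,0,0,0],[-1,0.2,-0.3,9.3,0,0,0],[-1,0.2,-0.3,9.3,0,0,0]]
  ]
}}

```text
clock: 15.1
eef_pos: [416.2, -256.4, 19.0]
tcp_rot: [3.138, 0.003, 1.024]
contact_force: [1.6, 1.9, 9.2]
opening: 0.422
```

>>> {"api": "apply_moves", "payload": {
  "targets": [
    [[-1,0,0,0,0,0,0],[-1,0,0,-3,0,0,0],[-1,0,0,-6,0,0,0],[-1,0,0,-10,0,0,0],[-1,0,0,-15,0,0,0],[-1,0,0,-20,0,0,0],[-1,0,0,-22,0,0,0],[-1,0,0,-22,0,0,0]]
  ]
}}

```text
clock: 15.9
eef_pos: [417.5, -256.6, 243.5]
tcp_rot: [3.13, 0.003, 1.024]
contact_force: [0.2, -1.0, -0.0]
opening: 0.42
```

```bash
python3 - <<'E'
from h import *
s=r.sense(); print(s["eef_pos"],s["opening"])
plan([530,-200,240,80],[620,-30,240,115],car(-20,-31.5,240)+[155],car(6,-31.5,110)+[155])
E
```

```text
[ 417.45906313 -256.58077041  243.45600881] 0.4200532493274151
[530, -200, 240, 80] -> [10.69, 6.67, 0.4] [0.7, 0.3, -21.3] rows 3.0
[620, -30, 240, 115] -> [18.3, 5.91, 0.0] [0.0, 0.0, -35.0] rows 5.0
[530.1, 238.7, 240.0, 155] -> [28.15, 3.21, 0.0] [0.0, 0.0, -40.0] rows 6.0
[541.0, 262.3, 110.0, 155] -> [0.01, 2.6, 13.0] [0.0, 0.0, 0.0] rows 3.0
```

>>> {"api": "apply_moves", "payload": {
  "targets": [
    [[-1,10.7,6.7,0.4,0.7,0.3,-21.3],[-1,10.7,6.7,0.4,0.7,0.3,-21.3],[-1,10.7,6.7,0.4,0.7,0.3,-21.3],[-1,10.7,6.7,0.4,0.7,0.3,-21.3]]
  ]
}}

```text
clock: 16.3
eef_pos: [532.6, -198.4, 238.9]
tcp_rot: [-3.141, -0.001, 1.4]
contact_force: [-0.5, -0.6, -0.1]
opening: 0.423
```

>>> {"api": "apply_moves", "payload": {
  "targets": [
    [[-1,18.3,5.9,0,0,0,-35],[-1,18.3,5.9,0,0,0,-35],[-1,18.3,5.9,0,0,0,-35],[-1,18.3,5.9,0,0,0,-35],[-1,18.3,5.9,0,0,0,-35],[-1,18.3,5.9,0,0,0,-35]]
  ]
}}

```text
clock: 16.9
eef_pos: [620.7, -27.8, 238.0]
tcp_rot: [-3.139, -0.002, 2.011]
contact_force: [0.2, -0.1, -0.6]
opening: 0.424
```

>>> {"api": "apply_moves", "payload": {
  "targets": [
    [[-1,23.3,7.3,0,0,0,-40],[-1,23.3,7.3,0,0,0,-40],[-1,23.3,7.3,0,0,0,-40],[-1,23.3,7.3,0,0,0,-40],[-1,23.3,7.3,0,0,0,-40],[-1,23.3,7.3,0,0,0,-40],[-1,23.3,7.3,0,0,0,-40]]
  ]
}}

```text
clock: 17.6
eef_pos: [586.7, 213.0, 237.8]
tcp_rot: [-3.14, -0.003, 2.707]
contact_force: [-0.3, 0.2, -0.6]
opening: 0.426
```

```bash
python3 - <<'E'
from h import *
s=r.sense(); print(s["eef_pos"],s["opening"],s["tcp_rot"])
plan(car(6,-31.5,110)+[155],car(6,-31.5,29)+[155])
E
```

```text
[586.73379732 212.95387387 237.82803443] 0.42568146611974633 [-3.13976692 -0.00315526  2.70748467]
[541.0, 262.3, 110.0, 155] -> [6.18, 2.58, 12.8] [-0.1, -0.2, 0.1] rows 3.0
[541.0, 262.3, 29.0, 155] -> [0.0, -0.0, 8.1] [0.0, 0.0, 0.0] rows 2.0
```

>>> {"api": "apply_moves", "payload": {
  "targets": [
    [[-1,4.5,1,1,0,0,0],[-1,6.2,2.6,5,0,0,0],[-1,6.2,2.6,9,0,0,0],[-1,6.2,2.6,12.8,0,0,0],[-1,6.2,2.6,12.8,0,0,0],[-1,6.2,2.6,12.8,0,0,0]]
  ]
}}

```text
clock: 18.2
eef_pos: [541.3, 260.7, 110.3]
tcp_rot: [-3.138, -0.004, 2.704]
contact_force: [0.6, 0.4, -0.4]
opening: 0.424
```

```bash
python3 - <<'E'
from h import *
s=r.sense(); print(tocar(s["eef_pos"]),s["opening"],s["tcp_rot"])
plan(car(6,-31.5,29)+[155])
E
```

```text
[  4.6 -32.4 110.3] 0.42378530773729567 [-3.13846585 -0.00380878  2.70430724]
[541.0, 262.3, 29.0, 155] -> [0.06, 0.16, 8.13] [-0.2, -0.2, -0.1] rows 2.0
```

>>> {"api": "apply_moves", "payload": {
  "targets": [
    [[-1,0.1,0.2,4,0,0,0],[-1,0.1,0.2,7,0,0,0],[-1,0.1,0.2,8,0,0,0],[-1,0.1,0.2,8.2,0,0,0],[0.16,0.1,0.2,8.2,0,0,0],[0.16,0.1,0.2,8.2,0,0,0],[0.16,0.1,0.2,8.2,0,0,0],[0.16,0.1,0.2,8.2,0,0,0]]
  ]
}}

```text
clock: 19.0
eef_pos: [541.5, 262.9, 29.1]
tcp_rot: [-3.14, -0.003, 2.704]
contact_force: [-0.1, -0.0, -0.2]
opening: 0.578
```

>>> {"api": "apply_moves", "payload": {
  "targets": [
    [[0.16,0,0,-4,0,0,0],[0.16,0,0,-9,0,0,0],[0.16,0,-1,-14,0,0,0],[0.16,-3,-3,-19,0,0,0],[0.16,-6.2,-3,-21,0,0,0],[0.16,-6.2,-3,-21,0,0,0]]
  ]
}}

```text
clock: 19.6
eef_pos: [591.1, 208.5, 244.9]
tcp_rot: [3.137, 0.006, 2.702]
contact_force: [1.1, 0.2, 0.7]
opening: 0.58
```

```bash
python3 - <<'E'
from h import *
f=grab("wrist"); save(f,"w9.png"); s=r.sense(); print(s["eef_pos"],tocar(s["eef_pos"]),s["opening"])
for o in rolls(f,48,1500): print(o,tocar(o[1]+[46]))
plan([620,-30,240,115],[560,-170,240,59],[448.5,-202.5,110,59])
E
```

```text
[588.25366044 209.01321857 241.84113162] [-22.4 -96.8 241.8] 0.5777692025479279
([377.0, 204.0], [543.8, 259.6], [39.0, 127.0], np.float64(62.6)) [  4.7 -35.2  46. ]
([323.0, 206.0], [599.9, 235.3], [36.0, 134.0], np.float64(66.0)) [  6.3 -96.3  46. ]
([607.0, 34.0], [267.4, 193.7], [34.0, 105.0], np.float64(-71.9)) [-171.4  187.8   46. ]
([520.0, 48.0], [353.3, 170.4], [46.0, 126.0], np.float64(-57.2)) [-156.4  100.1   46. ]
[620, -30, 240, 115] -> [-13.05, -20.28, 0.16] [0.1, 0.0, 39.8] rows 5.0
[560, -170, 240, 59] -> [-10.15, -11.35, -0.0] [-0.0, -0.0, 56.0] rows 7.0
[448.5, -202.5, 110, 59] -> [-8.53, -7.88, 13.0] [0.0, 0.0, 0.0] rows 4.0
```

>>> {"api": "apply_moves", "payload": {
  "targets": [
    [[0.16,-13,-20.3,0,0,0,39.8],[0.16,-13,-20.3,0,0,0,39.8],[0.16,-13,-20.3,0,0,0,39.8],[0.16,-13,-20.3,0,0,0,39.8],[0.16,-13,-20.3,0,0,0,39.8],[0.16,-13,-20.3,0,0,0,39.8]]
  ]
}}

```text
clock: 20.25
eef_pos: [618.7, -33.9, 240.2]
tcp_rot: [-3.141, -0.0, 2.001]
contact_force: [-0.8, 0.6, 0.5]
opening: 0.582
```

>>> {"api": "apply_moves", "payload": {
  "targets": [
    [[0.16,-10.2,-11.4,0,0,0,56],[0.16,-10.2,-11.4,0,0,0,56],[0.16,-10.2,-11.4,0,0,0,56],[0.16,-10.2,-11.4,0,0,0,56],[0.16,-10.2,-11.4,0,0,0,56],[0.16,-10.2,-11.4,0,0,0,56],[0.16,-10.2,-11.4,0,0,0,56],[0.16,-10.2,-11.4,0,0,0,56]]
  ]
}}

```text
clock: 21.05
eef_pos: [556.8, -172.6, 239.0]
tcp_rot: [-3.139, 0.0, 1.024]
contact_force: [-0.4, -1.3, -0.7]
opening: 0.582
```

>>> {"api": "apply_moves", "payload": {
  "targets": [
    [[0.16,-8.5,-7.8,13,0,0,0],[0.16,-8.5,-7.8,13,0,0,0],[0.16,-8.5,-7.8,13,0,0,0],[0.16,-8.5,-7.8,13,0,0,0],[0.16,-8.5,-7.8,13,0,0,0],[0.16,-8.5,-7.8,13,0,0,0]]
  ]
}}

```text
clock: 21.65
eef_pos: [446.0, -204.1, 109.3]
tcp_rot: [-3.139, 0.0, 1.025]
contact_force: [-0.1, 0.8, 0.3]
opening: 0.576
```

```bash
python3 - <<'E'
from h import *
f=grab("wrist"); save(f,"w10.png"); s=r.sense(); print(s["eef_pos"],s["opening"],s["tcp_rot"],s["contact_force"])
R=rolls(f,40,1500)
for o in R: print(o)
o=min(R,key=lambda o:np.hypot(o[1][0]-449,o[1][1]+203)); print(mv(o[1]+[17],[np.pi,0,np.radians(o[3]+90)]))
E
```

```text
[ 447.08155206 -204.4016908   109.95154109] 0.5778436683378346 [-3.14047988e+00  1.51249269e-05  1.02540616e+00] [ 0.18593115 -0.43348215  0.73122462]
([322.0, 222.0], [449.6, -202.4], [36.0, 133.0], np.float64(-29.7))
([409.0, 211.0], [474.9, -145.2], [38.0, 114.0], np.float64(-31.0))
([516.0, 44.0], [412.4, -38.5], [49.0, 122.0], np.float64(25.6))
([362.0, 30.0], [356.7, -117.4], [24.0, 51.0], np.float64(-89.7))
[0.3, 0.12, 9.3, -0.06, 0.0, -1.55]
```

>>> {"api": "apply_moves", "payload": {
  "newtons": 20,
  "targets": [
    [[0.16,0.3,0.1,5,0,0,-0.5],[0.16,0.3,0.1,9.3,0,0,-0.5],[0.16,0.3,0.1,9.3,0,0,-0.5],[0.16,0.3,0.1,9.3,0,0,-0.5],[-1,0.3,0.1,9.3,0,0,-0.5],[-1,0.3,0.1,9.3,0,0,-0.5],[-1,0.3,0.1,9.3,0,0,-0.5],[-1,0.3,0.1,9.3,0,0,-0.5]]
  ]
}}

```text
clock: 22.5
eef_pos: [451.3, -203.0, 19.2]
tcp_rot: [3.138, -0.001, 1.034]
contact_force: [0.9, 1.7, 10.2]
opening: 0.42
```

>>> {"api": "apply_moves", "payload": {
  "targets": [
    [[-1,0,0,0,0,0,0],[-1,0,0,-3,0,0,0],[-1,0,0,-6,0,0,0],[-1,0,0,-10,0,0,0],[-1,0,0,-15,0,0,0],[-1,0,0,-20,0,0,0],[-1,0,0,-22,0,0,0],[-1,0,0,-22,0,0,0]]
  ]
}}

```text
clock: 23.3
eef_pos: [452.4, -203.7, 243.7]
tcp_rot: [3.13, -0.002, 1.034]
contact_force: [-0.0, 1.0, -0.3]
opening: 0.422
```

```bash
python3 - <<'E'
from h import *
s=r.sense(); print(s["eef_pos"],s["opening"])
plan([560,-170,240,80],[620,-30,240,115],[587,212,240,155])
E
```

```text
[ 452.4474573  -203.73158578  243.69896149] 0.4218181577809737
[560, -170, 240, 80] -> [8.4, 7.51, 0.47] [0.7, 0.0, -20.8] rows 3.0
[620, -30, 240, 115] -> [14.83, 3.48, 0.0] [0.0, 0.0, -35.0] rows 5.0
[587, 212, 240, 155] -> [23.33, 7.24, 0.0] [0.0, 0.0, -40.0] rows 5.0
```

>>> {"api": "apply_moves", "payload": {
  "targets": [
    [[-1,8.4,7.5,0.4,0.7,0,-20.8],[-1,8.4,7.5,0.4,0.7,0,-20.8],[-1,8.4,7.5,0.4,0.7,0,-20.8],[-1,8.4,7.5,0.4,0.7,0,-20.8]]
  ]
}}

```text
clock: 23.7
eef_pos: [561.1, -169.0, 239.4]
tcp_rot: [-3.14, 0.0, 1.4]
contact_force: [-1.0, 0.1, -0.0]
opening: 0.423
```

>>> {"api": "apply_moves", "payload": {
  "targets": [
    [[-1,14.8,3.5,0,0,0,-35],[-1,14.8,3.5,0,0,0,-35],[-1,14.8,3.5,0,0,0,-35],[-1,14.8,3.5,0,0,0,-35],[-1,14.8,3.5,0,0,0,-35],[-1,14.8,3.5,0,0,0,-35]]
  ]
}}

```text
clock: 24.3
eef_pos: [619.5, -29.8, 238.7]
tcp_rot: [-3.138, -0.001, 2.006]
contact_force: [-0.2, 0.1, 1.3]
opening: 0.423
```

>>> {"api": "apply_moves", "payload": {
  "targets": [
    [[-1,23.3,7.2,0,0,0,-40],[-1,23.3,7.2,0,0,0,-40],[-1,23.3,7.2,0,0,0,-40],[-1,23.3,7.2,0,0,0,-40],[-1,23.3,7.2,0,0,0,-40],[-1,23.3,7.2,0,0,0,-40],[-1,23.3,7.2,0,0,0,-40]]
  ]
}}

```text
clock: 25.0
eef_pos: [586.1, 211.0, 238.6]
tcp_rot: [-3.139, -0.003, 2.701]
contact_force: [1.4, -0.0, 0.5]
opening: 0.419
```

```bash
python3 - <<'E'
from h import *
s=r.sense(); print(s["eef_pos"],s["opening"],s["tcp_rot"])
plan(car(-20,31.5,240)+[155],car(6,31.5,110)+[155])
E
```

```text
[586.094102   210.98830022 238.58140977] 0.41865735834409684 [-3.13916517e+00 -3.02023944e-03  2.70055402e+00]
[472.9, 265.2, 240.0, 155] -> [12.55, 0.07, -0.1] [-0.1, -0.2, -0.3] rows 3.0
[483.9, 288.8, 110.0, 155] -> [0.0, 2.6, 13.0] [0.0, 0.0, 0.0] rows 3.0
```

>>> {"api": "apply_moves", "payload": {
  "targets": [
    [[-1,5,1,-0.1,0,0,-0.2],[-1,10,2.6,0,0,0,-0.2],[-1,12.5,2.7,4,0,0,-0.2],[-1,12.5,2.7,8,0,0,-0.2],[-1,12.5,2.7,12.9,0,0,-0.2],[-1,12.5,2.7,12.9,0,0,-0.2],[-1,12.5,2.7,12.9,0,0,-0.2]]
  ]
}}

```text
clock: 25.7
eef_pos: [484.4, 286.9, 110.2]
tcp_rot: [-3.137, -0.004, 2.7]
contact_force: [1.2, 0.1, 0.2]
opening: 0.421
```

```bash
python3 - <<'E'
from h import *
s=r.sense(); print(tocar(s["eef_pos"]),s["opening"],s["tcp_rot"])
plan(car(6,31.5,29)+[155])
E
```

```text
[  4.5  30.2 110.2] 0.42109421575940215 [-3.1374577  -0.00392766  2.7001601 ]
[483.9, 288.8, 29.0, 155] -> [0.1, 0.18, 8.12] [-0.2, -0.2, -0.3] rows 2.0
```

>>> {"api": "apply_moves", "payload": {
  "targets": [
    [[-1,0.1,0.2,4,0,0,0],[-1,0.1,0.2,7,0,0,0],[-1,0.1,0.2,8,0,0,0],[-1,0.1,0.2,8.2,0,0,0],[0.16,0.1,0.2,8.2,0,0,0],[0.16,0.1,0.2,8.2,0,0,0],[0.16,0.1,0.2,8.2,0,0,0],[0.16,0.1,0.2,8.2,0,0,0]]
  ]
}}

```text
clock: 26.5
eef_pos: [484.6, 289.2, 29.1]
tcp_rot: [-3.139, -0.003, 2.7]
contact_force: [0.5, -0.3, -0.3]
opening: 0.58
```

>>> {"api": "apply_moves", "payload": {
  "targets": [
    [[0.16,0,0,-4,0,0,0],[0.16,0,0,-9,0,0,0],[0.16,0,-1,-14,0,0,0],[0.16,-3,-3,-19,0,0,0],[0.16,-8,-3,-21,0,0,0],[0.16,-12.5,-3,-21,0,0,0],[0.16,-12.5,-3,-21,0,0,0]]
  ]
}}

```text
clock: 27.2
eef_pos: [590.4, 206.9, 241.2]
tcp_rot: [3.141, 0.002, 2.697]
contact_force: [0.2, 0.3, -0.3]
opening: 0.579
```

```bash
python3 - <<'E'
from h import *
f=grab("wrist"); save(f,"w11.png"); s=r.sense(); print(s["eef_pos"],tocar(s["eef_pos"]),s["opening"])
for o in rolls(f,48,1500): print(o,tocar(o[1]+[46]))
f=grab("top"); save(f,"top3.png",(155,90,475,290),2.5)
for o in rolls(f,40,250): print(o)
plan([620,-30,240,115],[580,-120,240,59],[486,-153,110,59])
E
```

```text
[588.76509922 207.20596613 239.96441261] [-23.8 -98.  240. ] 0.5760418007118324
([434.0, 210.0], [486.9, 290.2], [40.0, 133.0], np.float64(65.7)) [ 8.5 29.3 46. ]
([377.0, 207.0], [544.0, 260.0], [39.0, 127.0], np.float64(62.4)) [  5.2 -35.2  46. ]
([322.0, 208.0], [599.6, 234.6], [37.0, 134.0], np.float64(65.7)) [  5.6 -96.3  46. ]
([607.0, 34.0], [267.4, 193.1], [34.0, 107.0], np.float64(-71.2)) [-171.9  187.5   46. ]
([519.0, 50.0], [353.4, 170.4], [44.0, 127.0], np.float64(-57.0)) [-156.3  100.    46. ]
([161.0, 304.0], [225.2, 460.3], [42.0, 112.0], np.float64(-17.7))
([387.0, 299.0], [233.7, -161.3], [40.0, 143.0], np.float64(-35.7))
([347.0, 269.0], [317.6, -52.0], [55.0, 206.0], np.float64(-64.4))
([324.0, 232.0], [418.4, 9.4], [108.0, 159.0], np.float64(83.3))
([221.0, 208.0], [487.4, 293.3], [39.0, 105.0], np.float64(66.5))
([381.0, 209.0], [482.9, -148.4], [36.0, 129.0], np.float64(-30.4))
([232.0, 188.0], [542.8, 264.4], [40.0, 131.0], np.float64(64.8))
[620, -30, 240, 115] -> [-13.24, -20.05, -0.09] [-0.2, -0.1, 39.6] rows 5.0
[580, -120, 240, 59] -> [-6.47, -7.43, -0.0] [-0.0, -0.0, 56.0] rows 7.0
[486, -153, 110, 59] -> [-7.67, -6.36, 13.0] [0.0, 0.0, 0.0] rows 4.0
```

View pics/w11.png

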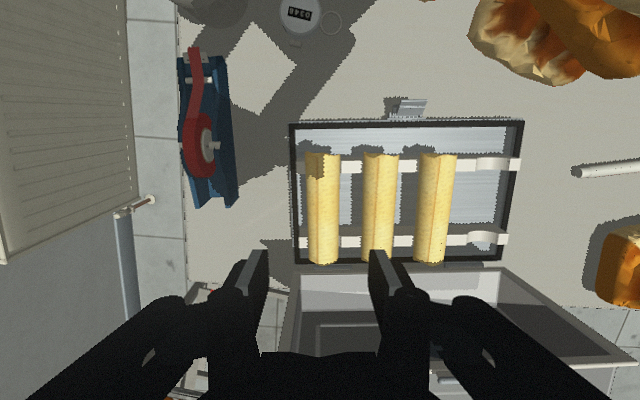

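Three rolls lie in their saddles, at columns 322, 377 and 434, parallel and inside the rim. The fourth is still in the mould at (483,-148).

>>> {"api": "apply_moves", "payload": {
  "targets": [
    [[0.16,-13.2,-20,0,-0.2,0,39.6],[0.16,-13.2,-20,0,-0.2,0,39.6],[0.16,-13.2,-20,0,-0.2,0,39.6],[0.16,-13.2,-20,0,-0.2,0,39.6],[0.16,-13.2,-20,0,-0.2,0,39.6],[0.16,-13.2,-20,0,-0.2,0,39.6]]
  ]
}}

```text
clock: 27.9
eef_pos: [618.9, -32.6, 238.5]
tcp_rot: [-3.139, -0.001, 2.001]
contact_force: [-0.2, 0.4, -0.4]
opening: 0.579
```

>>> {"api": "apply_moves", "payload": {
  "targets": [
    [[0.16,-6.5,-7.4,0,0,0,56],[0.16,-6.5,-7.4,0,0,0,56],[0.16,-6.5,-7.4,0,0,0,56],[0.16,-6.5,-7.4,0,0,0,56],[0.16,-6.5,-7.4,0,0,0,56],[0.16,-6.5,-7.4,0,0,0,56],[0.16,-6.5,-7.4,0,0,0,56],[0.16,-6.5,-7.4,0,0,0,56]]
  ]
}}

```text
clock: 28.7
eef_pos: [577.9, -120.6, 238.0]
tcp_rot: [-3.137, 0.001, 1.024]
contact_force: [-0.0, 0.2, 0.2]
opening: 0.583
```

>>> {"api": "apply_moves", "payload": {
  "targets": [
    [[0.16,-7.5,-6.2,13,0,0,0],[0.16,-7.5,-6.2,13,0,0,0],[0.16,-7.5,-6.2,13,0,0,0],[0.16,-7.5,-6.2,13,0,0,0],[0.16,-7.5,-6.2,13,0,0,0],[0.16,-7.5,-6.2,13,0,0,0]]
  ]
}}

```text
clock: 29.3
eef_pos: [487.0, -152.1, 109.5]
tcp_rot: [-3.139, 0.001, 1.026]
contact_force: [-0.2, 0.2, -1.1]
opening: 0.577
```

```bash
python3 - <<'E'
from h import *
f=grab("wrist"); save(f,"w12.png"); s=r.sense(); print(s["eef_pos"],s["opening"],s["tcp_rot"],s["contact_force"])
R=rolls(f,40,1500)
for o in R: print(o)
o=min(R,key=lambda o:np.hypot(o[1][0]-481,o[1][1]+149)); print(mv(o[1]+[17],[np.pi,0,np.radians(o[3]+90)]))
E
```

```text
[ 487.63969725 -152.26577655  109.95930417] 0.5772505314320213 [-3.14051307e+00  3.67190816e-04  1.02561964e+00] [ 0.51146249  0.19520328 -0.2090328 ]
([318.0, 206.0], [479.1, -146.8], [36.0, 132.0], np.float64(-29.9))
([419.0, 36.0], [418.3, -37.3], [40.0, 113.0], np.float64(26.1))
([248.0, 22.0], [357.8, -122.5], [24.0, 47.0], np.float64(58.2))
[0.03, -1.0, 9.3, -0.06, 0.02, -1.34]
```

View pics/w12.png

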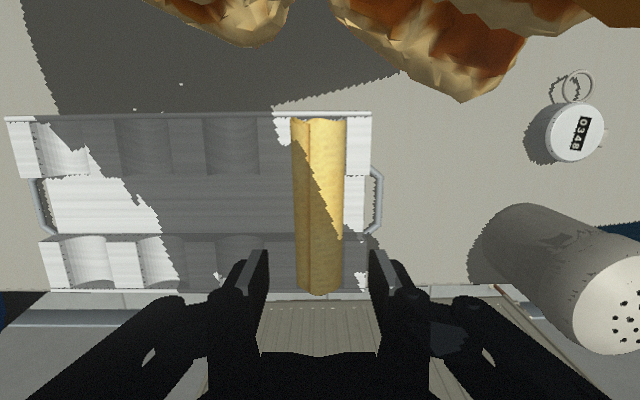

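The last roll is centred at column 318 and the buns leave room. I'll grip it about 6 mm off-centre, on the side away from the buns.

>>> {"api": "apply_moves", "payload": {
  "newtons": 20,
  "targets": [
    [[0.16,0,-0.4,5,0,0,-0.5],[0.16,0,-0.4,9.3,0,0,-0.5],[0.16,0,-0.4,9.3,0,0,-0.5],[0.16,0,-0.4,9.3,0,0,-0.5],[-1,0,-0.4,9.3,0,0,-0.5],[-1,0,-0.4,9.3,0,0,-0.5],[-1,0,-0.4,9.3,0,0,-0.5],[-1,0,-0.4,9.3,0,0,-0.5]]
  ]
}}

```text
clock: 30.15
eef_pos: [486.4, -150.7, 19.3]
tcp_rot: [3.138, -0.001, 1.034]
contact_force: [0.3, 1.0, 10.3]
opening: 0.414
```

>>> {"api": "apply_moves", "payload": {
  "targets": [
    [[-1,0,0,0,0,0,0],[-1,0,0,-3,0,0,0],[-1,0,0,-6,0,0,0],[-1,0,0,-10,0,0,0],[-1,0,0,-15,0,0,0],[-1,0,0,-20,0,0,0],[-1,0,0,-22,0,0,0],[-1,0,0,-22,0,0,0]]
  ]
}}

```text
clock: 30.95
eef_pos: [487.5, -151.2, 243.9]
tcp_rot: [3.13, -0.003, 1.034]
contact_force: [0.7, 0.8, -0.4]
opening: 0.422
```

```bash
python3 - <<'E'
from h import *
s=r.sense(); print(s["eef_pos"],s["opening"])
plan([580,-130,240,80],[620,-30,240,115],[587,212,240,155])
E
```

```text
[ 487.51147135 -151.16918739  243.92326596] 0.42163830100130106
[580, -130, 240, 80] -> [6.55, 6.86, 0.49] [0.7, -0.0, -20.7] rows 3.0
[620, -30, 240, 115] -> [10.54, 2.2, 0.0] [0.0, 0.0, -35.0] rows 5.0
[587, 212, 240, 155] -> [23.33, 7.24, 0.0] [0.0, 0.0, -40.0] rows 5.0
```

>>> {"api": "apply_moves", "payload": {
  "targets": [
    [[-1,6.6,6.9,0.5,0.7,0,-20.7],[-1,6.6,6.9,0.5,0.7,0,-20.7],[-1,6.6,6.9,0.5,0.7,0,-20.7],[-1,6.6,6.9,0.5,0.7,0,-20.7]]
  ]
}}

```text
clock: 31.35
eef_pos: [580.5, -129.2, 238.3]
tcp_rot: [-3.139, -0.001, 1.397]
contact_force: [-0.3, 0.5, -1.2]
opening: 0.421
```

>>> {"api": "apply_moves", "payload": {
  "targets": [
    [[-1,10.5,2.2,0,0,0,-35],[-1,10.5,2.2,0,0,0,-35],[-1,10.5,2.2,0,0,0,-35],[-1,10.5,2.2,0,0,0,-35],[-1,10.5,2.2,0,0,0,-35],[-1,10.5,2.2,0,0,0,-35]]
  ]
}}

```text
clock: 31.95
eef_pos: [619.4, -30.0, 238.0]
tcp_rot: [-3.139, -0.002, 2.003]
contact_force: [-0.4, -0.1, -0.4]
opening: 0.419
```

>>> {"api": "apply_moves", "payload": {
  "targets": [
    [[-1,23.3,7.2,0,0,0,-40],[-1,23.3,7.2,0,0,0,-40],[-1,23.3,7.2,0,0,0,-40],[-1,23.3,7.2,0,0,0,-40],[-1,23.3,7.2,0,0,0,-40],[-1,23.3,7.2,0,0,0,-40],[-1,23.3,7.2,0,0,0,-40]]
  ]
}}

```text
clock: 32.65
eef_pos: [586.7, 211.8, 238.2]
tcp_rot: [-3.141, -0.004, 2.698]
contact_force: [0.6, -0.5, -1.0]
opening: 0.422
```

```bash
python3 - <<'E'
from h import *
s=r.sense(); print(s["eef_pos"],s["opening"],s["tcp_rot"])
plan(car(-14,94.5,240)+[155],car(12,94.5,110)+[155])
E
```

```text
[586.71946831 211.78404351 238.21262598] 0.4219410352810717 [-3.14054943 -0.00364722  2.69786723]
[418.3, 297.2, 240.0, 155] -> [18.88, 0.48, -0.11] [-0.1, -0.2, -0.4] rows 4.0
[429.2, 320.8, 110.0, 155] -> [0.01, 2.6, 13.0] [0.0, 0.0, 0.0] rows 3.0
```

>>> {"api": "apply_moves", "payload": {
  "targets": [
    [[-1,5,2,0,0,0,-0.4],[-1,10,3.1,0,0,0,-0.4],[-1,15,3.1,0,0,0,-0.4],[-1,18.9,3.1,3,0,0,-0.4],[-1,18.9,3.1,8,0,0,-0.4],[-1,18.9,3.1,12.8,0,0,-0.4],[-1,18.9,3.1,12.8,0,0,-0.4],[-1,18.9,3.1,12.8,0,0,-0.4]]
  ]
}}

```text
clock: 33.45
eef_pos: [429.3, 319.7, 111.2]
tcp_rot: [-3.139, -0.004, 2.701]
contact_force: [0.2, 0.5, 0.6]
opening: 0.421
```

```bash
python3 - <<'E'
from h import *
s=r.sense(); print(tocar(s["eef_pos"]),s["opening"],s["tcp_rot"],s["contact_force"])
plan(car(12,94.5,29)+[155])
E
```

```text
[ 11.   93.9 111.2] 0.4206230436512384 [-3.13886365 -0.00427312  2.70132756] [0.24986857 0.53182798 0.63417653]
[429.2, 320.8, 29.0, 155] -> [0.03, 0.12, 8.22] [-0.2, -0.2, -0.2] rows 2.0
```

>>> {"api": "apply_moves", "payload": {
  "targets": [
    [[-1,0,0.1,4,0,0,0],[-1,0,0.1,7,0,0,0],[-1,0,0.1,8.1,0,0,0],[-1,0,0.1,8.3,0,0,0],[0.16,0,0.1,8.3,0,0,0],[0.16,0,0.1,8.3,0,0,0],[0.16,0,0.1,8.3,0,0,0],[0.16,0,0.1,8.3,0,0,0]]
  ]
}}

```text
clock: 34.25
eef_pos: [430.1, 320.8, 29.2]
tcp_rot: [-3.14, -0.004, 2.701]
contact_force: [-1.0, -0.0, -0.0]
opening: 0.58
```

>>> {"api": "apply_moves", "payload": {
  "targets": [
    [[0.16,0,0,-4,0,0,0],[0.16,0,0,-9,0,0,0],[0.16,0,-1,-14,0,0,0],[-1,-3,-3,-19,0,0,0],[-1,-8,-3,-21,0,0,0],[-1,-12.5,-3,-21,0,0,0],[-1,-12.5,-3,-21,0,0,0]]
  ]
}}

```text
clock: 34.95
eef_pos: [535.9, 238.5, 241.1]
tcp_rot: [3.14, 0.001, 2.698]
contact_force: [-0.0, 1.2, -0.4]
opening: -0.0
```

```bash
python3 - <<'E'
from h import *
f=grab("wrist"); save(f,"w13.png"); s=r.sense(); print(s["eef_pos"],tocar(s["eef_pos"]),s["opening"])
for o in rolls(f,48,1500): print(o,tocar(o[1]+[46]))
E
```

```text
[534.31489246 238.76157307 239.93476129] [-18.1 -35.3 239.9] -0.0024531724034367233
([603.0, 261.0], [266.1, 473.2], [88.0, 124.0], np.float64(76.7)) [ 81.6 306.6  46. ]
([379.0, 204.0], [486.1, 289.6], [38.0, 133.0], np.float64(65.8)) [ 7.7 29.8 46. ]
([322.0, 201.0], [541.6, 259.2], [37.0, 125.0], np.float64(65.7)) [  3.5 -33.3  46. ]
([435.0, 203.0], [428.8, 315.7], [41.0, 132.0], np.float64(65.5)) [ 7.2 92.8 46. ]
([266.0, 203.0], [600.1, 234.3], [38.0, 135.0], np.float64(64.6)) [  5.5 -96.9  46. ]
([537.0, 32.0], [278.3, 193.3], [32.0, 98.0], np.float64(-67.3)) [-167.2  177.7   46. ]
([462.0, 43.0], [349.5, 172.0], [39.0, 123.0], np.float64(-51.4)) [-156.5  104.2   46. ]
```

View pics/w13.png

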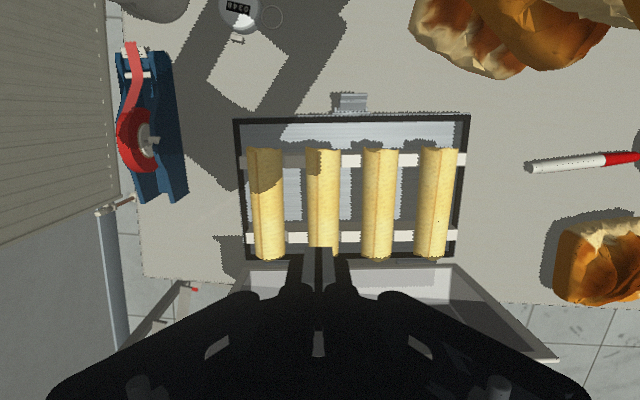

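All four rolls lie in their saddles (columns 266, 322, 379 and 435), within 3 mm endways of nominal. Now I go behind the lid to shut it.

```bash
python3 - <<'E'
from h import *
plan(car(50,0,290)+[155],car(185,0,290)+[155],car(175,0,180)+[155])
pa=[]
for a in np.r_[np.arange(1.5,0.0,-.1),0.03]:
    x=94-154*np.cos(a)+53.5*np.sin(a)+11*np.sin(a); z=21+154*np.sin(a)+53.5*np.cos(a)
    pa.append((x,z)); print(round(a,2),round(x,1),round(z,1))
E
```

```text
[531.0, 315.5, 290.0, 155] -> [3.6, 6.79, -5.0] [0.0, -0.1, -0.4] rows 2.0
[587.8, 437.9, 290.0, 155] -> [0.03, 13.49, 0.0] [0.0, 0.0, 0.0] rows 3.0
[583.6, 428.8, 180.0, 155] -> [-0.0, -1.0, 11.0] [0.0, 0.0, 0.0] rows 3.0
1.5 147.4 178.4
1.4 131.4 181.9
1.3 115.0 183.7
1.2 98.3 183.9
1.1 81.6 182.5
1.0 65.1 179.5
0.9 48.8 174.9
0.8 33.0 168.7
0.7 17.8 161.1
0.6 3.3 152.1
0.5 -10.2 141.8
0.4 -22.7 130.2
0.3 -34.1 117.6
0.2 -44.1 104.0
0.1 -52.8 89.6
0.03 -58.0 79.1
```

>>> {"api": "apply_moves", "payload": {
  "targets": [
    [[-1,1,0,-5,0,0,0],[-1,3.6,4,-5,0,0,0],[-1,3.6,9,-5,0,0,0],[-1,3.6,14,-5,0,0,0],[-1,3.6,19,-5,0,0,0],[-1,3.6,20.3,-5,0,0,0],[-1,3.6,20.3,-5,0,0,0]]
  ]
}}

```text
clock: 35.7
eef_pos: [587.8, 439.5, 288.3]
tcp_rot: [-3.14, -0.003, 2.7]
contact_force: [-0.5, -0.5, -0.1]
opening: -0.002
```

>>> {"api": "apply_moves", "payload": {
  "targets": [
    [[-1,0,0,4,0,0,0],[-1,0,-0.5,8,0,0,0],[-1,0,-1,11,0,0,0],[-1,0,-1,11,0,0,0],[-1,0,-1,11,0,0,0]]
  ]
}}

```text
clock: 36.2
eef_pos: [582.7, 429.6, 179.1]
tcp_rot: [-3.139, -0.003, 2.7]
contact_force: [-0.1, 0.4, 0.1]
opening: 0.001
```

```bash
python3 - <<'E'
from h import *
s=r.sense(); print(tocar(s["eef_pos"]),s["tcp_rot"],s["contact_force"])
E
```

```text
[175.4   1.1 179.1] [-3.13926331e+00 -2.96412149e-03  2.69972941e+00] [-0.09064836  0.39064421  0.06667444]
```

>>> {"api": "apply_moves", "payload": {
  "targets": [
    [[-1,0,-1.5,0,0,0,0],[-1,0,-2.8,0,0,0,0],[-1,0,-4.4,-0.3,0,0,0],[-1,0,-6,-0.4,0,0,0],[-1,0,-7.7,-0.4,0,0,0],[-1,0,-9.3,-0.3,0,0,0],[-1,0,-11,0,0,0,0],[-1,0,-12.6,0.4,0,0,0]]
  ]
}}

```text
clock: 37.0
eef_pos: [529.9, 315.7, 178.1]
tcp_rot: [3.14, -0.0, 2.7]
contact_force: [1.1, 1.1, -0.4]
opening: 0.003
```

```bash
python3 - <<'E'
from h import *
g=grab("scene"); save(g,"sc3.png",(250,80,430,200),3)
s=r.sense(); print(tocar(s["eef_pos"]),s["tcp_rot"],s["contact_force"])
E
```

```text
[ 47.    1.7 176.9] [-3.14020435e+00 -1.66985861e-03  2.69918016e+00] [-0.65139243 -2.76336529  0.49784165]
```

View pics/sc3.png

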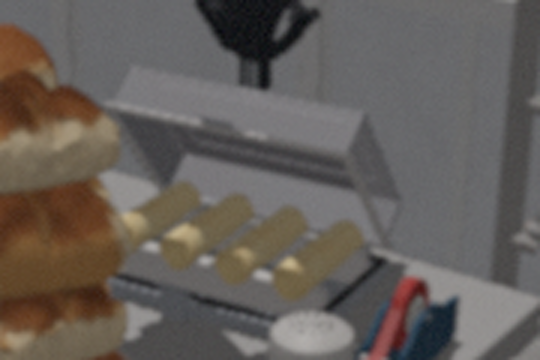

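The lid is about 0.9 rad open and following the finger. I'll keep going along the arc.

>>> {"api": "apply_moves", "payload": {
  "targets": [
    [[-1,0,-1.4,0.8,0,0,0],[-1,0,-2.9,1.6,0,0,0],[-1,0,-4.4,2.5,0,0,0],[-1,0,-5.7,3.5,0,0,0],[-1,0,-7,4.7,0,0,0],[-1,0,-8.1,5.9,0,0,0],[-1,0,-9.1,7.3,0,0,0],[-1,0,-10,8.5,0,0,0]]
  ]
}}

```text
clock: 37.85
eef_pos: [486.1, 223.2, 93.2]
tcp_rot: [3.141, 0.0, 2.699]
contact_force: [-0.2, -0.0, -0.2]
opening: 0.003
```

```bash
python3 - <<'E'
from h import *
s=r.sense(); print(tocar(s["eef_pos"]),s["tcp_rot"],s["contact_force"])
E
```

```text
[-52.6   1.8  93.2] [3.14071153e+00 9.98357923e-05 2.69881569e+00] [-0.18026578 -0.01967763 -0.18457385]
```

>>> {"api": "apply_moves", "payload": {
  "targets": [
    [[-1,0,-0.6,0.6,0,0,0],[-1,0,-1.2,1,0,0,0],[-1,0,-1.5,1.4,0,0,0],[-1,0,-1.5,1.6,0,0,0],[-1,0,-1.5,1.6,0,0,0]]
  ]
}}

```text
clock: 38.35
eef_pos: [480.7, 210.0, 78.0]
tcp_rot: [3.139, 0.002, 2.699]
contact_force: [0.6, -0.9, 1.6]
opening: 0.002
```

>>> {"api": "apply_moves", "payload": {
  "targets": [
    [[-1,0,0,0.1,0,0,0],[-1,0,0,0.2,0,0,0],[-1,0,0,0.3,0,0,0],[-1,0,0,0.3,0,0,0]]
  ]
}}

```text
clock: 38.75
eef_pos: [480.5, 209.3, 75.7]
tcp_rot: [3.141, 0.002, 2.699]
contact_force: [-1.4, -5.9, 9.3]
opening: 0.0
```

```bash
python3 - <<'E'
from h import *
s=r.sense(); print(tocar(s["eef_pos"]),s["tcp_rot"],s["contact_force"])
E
```

```text
[-67.5   1.1  75.7] [3.14062266e+00 1.56446921e-03 2.69945109e+00] [-1.42233447 -5.93551421  9.26378949]
```

>>> {"api": "apply_moves", "payload": {
  "targets": [
    [[-1,0,0,0.1,0,0,0],[-1,0,0,0.2,0,0,0],[-1,0,0,0.2,0,0,0]]
  ]
}}

```text
clock: 39.05
eef_pos: [480.3, 208.9, 74.4]
tcp_rot: [3.141, 0.002, 2.7]
contact_force: [-2.6, -4.6, 11.9]
opening: 0.001
```

>>> {"api": "apply_moves", "payload": {
  "targets": [
    [[-1,0,0,0.1,0,0,0],[-1,0,0,0.2,0,0,0],[-1,0,0,0.2,0,0,0]]
  ]
}}

```text
clock: 39.35
eef_pos: [480.2, 208.6, 73.6]
tcp_rot: [-3.141, 0.002, 2.7]
contact_force: [-3.1, -3.5, 14.6]
opening: -0.001
```

>>> {"api": "apply_moves", "payload": {
  "targets": [
    [[-1,0,0,0.1,0,0,0],[-1,0,0,0.2,0,0,0],[-1,0,0,0.2,0,0,0]]
  ]
}}

```text
clock: 39.65
eef_pos: [480.2, 208.5, 72.9]
tcp_rot: [-3.141, 0.002, 2.7]
contact_force: [-4.3, -3.7, 16.9]
opening: 0.001
```

>>> {"api": "apply_moves", "payload": {
  "targets": [
    [[-1,0,0,0.1,0,0,0],[-1,0,0,0.2,0,0,0],[-1,0,0,0.2,0,0,0]]
  ]
}}

```text
clock: 39.95
eef_pos: [480.2, 208.4, 72.8]
tcp_rot: [-3.141, 0.002, 2.7]
contact_force: [-8.0, -3.6, 25.0]
opening: -0.004
```

That's the hard stop (z 72.8 mm, 25 N). I'll lift off and check.

>>> {"api": "apply_moves", "payload": {
  "targets": [
    [[-1,0,0,-0.5,0,0,0],[-1,0,0,-2,0,0,0],[-1,0,-3,-6,0,0,0],[-1,0,-6,-10,0,0,0],[-1,-2,-9,-15,0,0,0],[-1,-7,-10,-18,0,0,0],[-1,-12,-10,-18,0,0,0],[-1,-14,-10,-18,0,0,0]]
  ]
}}

```text
clock: 40.75
eef_pos: [566.7, 56.9, 255.8]
tcp_rot: [3.14, 0.006, 2.699]
contact_force: [0.0, 0.5, -0.4]
opening: -0.0
```

```bash
python3 - <<'E'
from h import *
s=r.sense(); print(tocar(s["eef_pos"]),s["eef_pos"],s["contact_force"])
g=grab("scene"); f=grab("top"); save(g,"a.png",(270,120,430,220),5); save(f,"b.png",(155,100,355,280),2)
a=cv2.imread("pics/a.png"); b=cv2.imread("pics/b.png"); a=cv2.resize(a,(400,250)); cv2.imwrite("pics/m4.png",np.hstack([cv2.copyMakeBorder(a,0,110,0,0,0),b]))
def lid(an,x,y,z):
    dx,dz=x-94,z-21; return car(94+dx*np.cos(an)+dz*np.sin(an), y, 21-dx*np.sin(an)+dz*np.cos(an))
for an in(0,.03):
    P=[lid(an,-82,-136,74.5),lid(an,-82,0,74.5),lid(an,-90,-136,25)]
    print(an,((proj(g,P)-[270,120])*2.5).round(1).tolist())
E
```

```text
[-169.5 -141.3  255.8] [566.68866099  56.85597452 255.7866649 ] [ 0.00944198  0.48294847 -0.38684813]
0 [[211.3, 131.1], [104.1, 103.0], [206.8, 174.4]]
0.03 [[212.2, 126.1], [104.8, 98.2], [207.0, 169.9]]
```

View pics/m4.png

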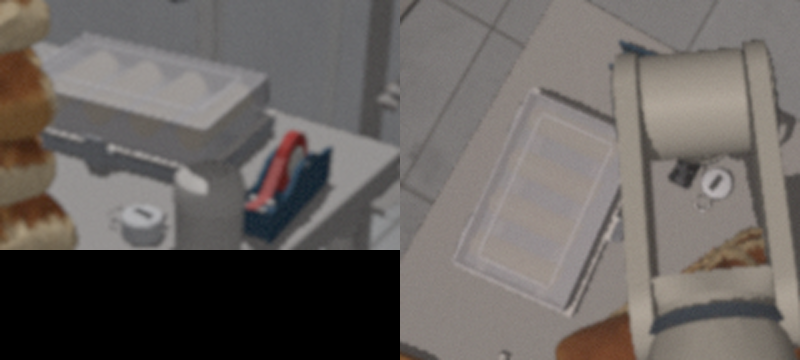

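The lid looks shut. I'll confirm by touch: first contact should be near z 74.5 if latched and above 76.4 if not.

```bash
python3 - <<'E'
from h import *
plan(car(-68,0,130)+[155],car(-68,0,79)+[155])
E
```

```text
[481.3, 208.4, 130.0, 155] -> [14.38, 10.01, 12.34] [0.0, 0.3, -0.4] rows 5.0
[481.3, 208.4, 79.0, 155] -> [0.0, -0.0, 5.1] [0.0, 0.0, 0.0] rows 2.0
```

>>> {"api": "apply_moves", "payload": {
  "targets": [
    [[-1,4.5,1,0,0,0,0],[-1,9,3,0,0,0,0],[-1,13,6,2,0,0,-0.4],[-1,14.4,10,6,0,0,-0.4],[-1,14.4,10,10,0,0,-0.4],[-1,14.4,10,14,0,0,-0.4],[-1,14.4,10,17,0,0,-0.4],[-1,14.4,10,17,0,0,-0.4]]
  ]
}}

```text
clock: 41.65
eef_pos: [477.6, 207.4, 79.8]
tcp_rot: [-3.136, -0.0, 2.706]
contact_force: [-0.3, 0.6, 0.9]
opening: -0.001
```

>>> {"api": "apply_moves", "payload": {
  "targets": [
    [[-1,0,0,0.5,0,0,0],[-1,0,0,0.7,0,0,0],[-1,0,0,0.7,0,0,0],[-1,0,0,0.7,0,0,0]]
  ]
}}

```text
clock: 42.05
eef_pos: [477.8, 207.6, 74.9]
tcp_rot: [-3.137, 0.0, 2.705]
contact_force: [-3.4, 0.4, 7.3]
opening: 0.003
```

>>> {"api": "apply_moves", "payload": {
  "targets": [
    [[-1,0,0,0.1,0,0,0],[-1,0,0,0.1,0,0,0],[-1,0,0,0.1,0,0,0]]
  ]
}}

```text
clock: 42.35
eef_pos: [478.6, 207.9, 75.1]
tcp_rot: [-3.139, 0.002, 2.705]
contact_force: [-0.6, -1.6, 7.9]
opening: -0.004
```

>>> {"api": "apply_moves", "payload": {
  "targets": [
    [[-1,0,0,0.1,0,0,0],[-1,0,0,0.1,0,0,0],[-1,0,0,0.1,0,0,0]]
  ]
}}

```text
clock: 42.65
eef_pos: [478.6, 207.9, 75.0]
tcp_rot: [-3.139, 0.002, 2.705]
contact_force: [-2.3, -1.0, 11.3]
opening: 0.001
```

>>> {"api": "apply_moves", "payload": {
  "targets": [
    [[-1,0,0,0.1,0,0,0],[-1,0,0,0.1,0,0,0],[-1,0,0,0.1,0,0,0]]
  ]
}}

```text
clock: 42.95
eef_pos: [478.6, 207.8, 74.9]
tcp_rot: [-3.139, 0.002, 2.705]
contact_force: [-4.5, -1.1, 11.8]
opening: -0.003
```

Not yet conclusive, so I'll lift to about 78 mm and creep down to find where contact begins.

>>> {"api": "apply_moves", "payload": {
  "targets": [
    [[-1,0,0,-0.4,0,0,0],[-1,0,0,-0.4,0,0,0],[-1,0,0,-0.4,0,0,0],[-1,0,0,-0.4,0,0,0],[-1,0,0,-0.4,0,0,0]]
  ]
}}

```text
clock: 43.45
eef_pos: [478.6, 207.8, 78.8]
tcp_rot: [-3.139, 0.001, 2.705]
contact_force: [-0.5, 0.1, -0.9]
opening: 0.002
```

>>> {"api": "apply_moves", "payload": {
  "targets": [
    [[-1,0,0,0.1,0,0,0],[-1,0,0,0.1,0,0,0],[-1,0,0,0.1,0,0,0]]
  ]
}}

```text
clock: 43.75
eef_pos: [478.5, 207.8, 77.6]
tcp_rot: [-3.138, 0.001, 2.705]
contact_force: [-0.2, -0.3, 0.9]
opening: -0.001
```

>>> {"api": "apply_moves", "payload": {
  "targets": [
    [[-1,0,0,0.1,0,0,0],[-1,0,0,0.1,0,0,0],[-1,0,0,0.1,0,0,0]]
  ]
}}

```text
clock: 44.05
eef_pos: [478.5, 207.8, 76.6]
tcp_rot: [-3.138, 0.001, 2.705]
contact_force: [-0.2, 0.3, 0.1]
opening: 0.0
```

>>> {"api": "apply_moves", "payload": {
  "targets": [
    [[-1,0,0,0.1,0,0,0],[-1,0,0,0.1,0,0,0],[-1,0,0,0.1,0,0,0]]
  ]
}}

```text
clock: 44.35
eef_pos: [478.4, 207.7, 75.6]
tcp_rot: [-3.138, 0.001, 2.705]
contact_force: [0.8, -0.2, 0.9]
opening: 0.0
```

>>> {"api": "apply_moves", "payload": {
  "targets": [
    [[-1,0,0,0.1,0,0,0],[-1,0,0,0.1,0,0,0],[-1,0,0,0.1,0,0,0]]
  ]
}}

```text
clock: 44.65
eef_pos: [478.5, 207.8, 75.0]
tcp_rot: [-3.138, 0.001, 2.705]
contact_force: [-1.4, -1.4, 7.3]
opening: -0.003
```

>>> {"api": "apply_moves", "payload": {
  "targets": [
    [[-1,0,0,0.1,0,0,0],[-1,0,0,0.1,0,0,0],[-1,0,0,0.1,0,0,0]]
  ]
}}

```text
clock: 44.95
eef_pos: [478.5, 207.7, 74.7]
tcp_rot: [-3.138, 0.001, 2.705]
contact_force: [-2.7, -2.2, 10.8]
opening: -0.003
```

Contact begins between 75.6 and 75.0 mm and is stiff. That is about 0.004 rad, so the lid is latched. I'll retreat and hand in.

>>> {"api": "apply_moves", "payload": {
  "targets": [
    [[-1,0,0,-1,0,0,0],[-1,0,0,-4,0,0,0],[-1,0,-3,-8,0,0,0],[-1,0,-6,-12,0,0,0],[-1,-2,-9,-16,0,0,0],[-1,-7,-10,-18,0,0,0],[-1,-12,-10,-18,0,0,0],[-1,-14,-10,-18,0,0,0]]
  ]
}}

```text
clock: 45.75
eef_pos: [566.3, 56.5, 257.5]
tcp_rot: [-3.14, 0.006, 2.703]
contact_force: [-0.6, 0.8, -0.8]
opening: -0.0
```

```bash
python3 - <<'E'
from h import *
s=r.sense(); print(s["clock"],s["eef_pos"],s["contact_force"])
a=cv2.imread("pics/scene0.png").astype(int); g=grab("scene"); save(g,"end.png"); b=g["pixels"][...,::-1].astype(int)
for n,(x0,y0,x1,y1) in dict(dredger=(338,182,370,238),tape=(368,170,404,216),counter=(314,202,338,218)).items():
    print(n,np.abs(a[y0:y1,x0:x1]-b[y0:y1,x0:x1]).mean().round(1))
print(r.sign_off())
E
```

```text
45.75 [566.34718739  56.51246604 257.5079524 ] [-0.64986704  0.77050075 -0.82486823]
dredger 13.5
tape 6.4
counter 3.2
the job is handed in; nothing more can be done
None
```

The job is done and handed in at about 46 s on the robot's clock. I pushed the lid right back to its stop, laid all four rolls in saddles of their own, and shut and pressed the lid until the catch held.

- **Rolls:** in the last picture before closing, each lay in its own saddles, within about 3 mm endways of where it should be.
- **Catch:** I pressed the front of the lid down to the hard stop (25 N). A touch afterwards met the lid between 75.0 and 75.6 mm, which is about 0.004 rad, so I take it as latched. A lid merely resting on the gasket would be above 76.4 mm. My first touch test was unclear, so this rests on a second, slower one; the catch joint itself I could not read.
- **Things nearby:** the arm touched none of them on purpose, and no unexpected contact force showed. A before-and-after image comparison changed little for the tape dispenser and counter (6.4 and 3.2). It changed more for the dredger (13.5 grey levels). I put that down to the arm's shadow but did not confirm it.
- **Grasping:** each roll was gripped with about 10 N pushing up on the fingers. I saw no harm to the rolls, but did not look into the cause.

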